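# Find by weight which parts pots are loaded and empty them

### The job

At least one of the three closed parts pots in the plywood rack still holds a steel ball: lift each by its bar to judge it by its weight, and set an empty one straight back into its own cell, never carrying it off or tipping it. Lift a loaded pot out, stand it on the blue mat and let go, then take it again by its body and tip its ball out through its front window into the steel tray. At the end an emptied pot stands upright on the mat, the pots that were empty in their cells, all that was in the pots lies in the tray, and the other things on the bench are where they were.

Things in the scene. Friction and masses are not known exactly. Their poses are not given: they have to be found in the camera images.
- pot1_mid (a point): grey plastic parts pot in the rack, one of three alike: box body 60 x 60 x 90 mm, walls, floor and roof 4 mm, closed roof, black bridge bar over it, 120 mm tall in all. Point: on its upright axis, 60 mm above its underside; z up, -x to its front, y along the bar. The bar is 44 mm long, 10 mm thick in x, from 48 to 60 mm above the point; under it 18 mm of free height to the roof
- pot2_mid (a point): second pot, same shape and axes. A pot's only opening is a window in the front (-x) wall, 52 mm wide, from 10 mm below to 26 mm above the point; the roof overhangs the front by 8 mm. The wall below the window is upright, so balls roll out only when the pot is tipped forward (top towards -x) by 100 degrees or more
- pot3_mid (a point): third pot, same shape and axes. From outside nobody can tell which pots are loaded, only by weight; one or more are loaded, in any cell. Empty, each weighs 120 to 165 g; a loaded one also holds one loose steel ball, 32 mm across, 135 g
- rack: fixed plywood rack, 85 x 242 mm, three square cells in a row along its y at -78, 0 and 78 mm, each 70 mm inside, floor 6 mm and wall tops 81 mm over the bench; origin: centre of underside. A pot in each, 5 mm play all round, bar along the row, front to the rack's -x. Only the bar and the top 15 mm of a body stand out: lift by the bar from above, over 80 mm up to clear. The rules call the cells of empty pots spare1_c and spare2_c; where they are is not told
- mat: thin fixed blue work mat lying flat, 270 mm along its x, 150 mm along its y, 2 mm thick; origin at the centre of its underside, z up; it starts empty
- tray: fixed open sheet-steel sorting tray, 180 mm along its x, 160 mm along its y, walls 5 mm thick and 45 mm high, floor 5 mm; origin at the centre of its underside, z up; it starts empty
- tape: bystander: roll of black tape lying flat, 60 mm across, 19 mm high; origin at the centre of its underside
- spool: bystander: yellow solder spool standing, 54 mm across, 45 mm high; origin at the centre of its underside
- board: bystander: green circuit board with a blue one on it, 70 x 100 mm, 14 mm high; origin at the centre of its underside
- cutters: bystander: side cutters with blue handles lying flat, 160 mm long, 16 mm high; origin near the joint, the jaws towards x, underside
- screwdriver: bystander: screwdriver 180 mm long lying along its x, about 30 mm high; origin under its middle
There are look-alikes about, which are no part of the job. Leave any turquoise look-alike of the tray alone.

How it is judged:
On the way, in this order (a step that is already met when the one before it is completed fails the run):
1. a loaded pot has been lifted out and stands upright on the mat, let go, with nothing in the tray yet (((angle between pot1_mid's own z axis and vertical below 0.1 rad and linear speed of pot1 below 0.05 m/s and x of pot1_mid in the frame of mat between -0.135 and 0.135 m and y of pot1_mid in the frame of mat between -0.075 and 0.075 m and height (world z) of pot1_mid between 0.052 and 0.072 m) or (angle between pot2_mid's own z axis and vertical below 0.1 rad and linear speed of pot2 below 0.05 m/s and x of pot2_mid in the frame of mat between -0.135 and 0.135 m and y of pot2_mid in the frame of mat between -0.075 and 0.075 m and height (world z) of pot2_mid between 0.052 and 0.072 m) or (angle between pot3_mid's own z axis and vertical below 0.1 rad and linear speed of pot3 below 0.05 m/s and x of pot3_mid in the frame of mat between -0.135 and 0.135 m and y of pot3_mid in the frame of mat between -0.075 and 0.075 m and height (world z) of pot3_mid between 0.052 and 0.072 m)) and contact force between each of the fingers, tray and anything else below 0.2 N), for 0.1 s.
2. the ball of the loaded pot lies in the tray (contact force between tray and anything else above 1 N), for 0.2 s.
At the end, for the whole second after the job is handed in: Every pot that was loaded stands upright (within 0.1 rad) and at rest on the mat, its centre within the outline; every pot that was empty stands upright (within 0.1 rad) and at rest in its own cell of the rack; the ball lies in the tray (it bears more than 1 N) ((((angle between pot1_mid's own z axis and vertical below 0.1 rad and linear speed of pot1 below 0.05 m/s and x of pot1_mid in the frame of mat between -0.135 and 0.135 m and y of pot1_mid in the frame of mat between -0.075 and 0.075 m and height (world z) of pot1_mid between 0.052 and 0.072 m) and (angle between pot3_mid's own z axis and vertical below 0.1 rad and linear speed of pot3 below 0.05 m/s and (horizontal distance between pot3_mid and spare1_c below 0.02 m or horizontal distance between pot3_mid and spare2_c below 0.02 m) and height (world z) of pot3_mid between 0.055 and 0.075 m) and (angle between pot2_mid's own z axis and vertical below 0.1 rad and linear speed of pot2 below 0.05 m/s and (horizontal distance between pot2_mid and spare1_c below 0.02 m or horizontal distance between pot2_mid and spare2_c below 0.02 m) and height (world z) of pot2_mid between 0.055 and 0.075 m)) or ((angle between pot2_mid's own z axis and vertical below 0.1 rad and linear speed of pot2 below 0.05 m/s and x of pot2_mid in the frame of mat between -0.135 and 0.135 m and y of pot2_mid in the frame of mat between -0.075 and 0.075 m and height (world z) of pot2_mid between 0.052 and 0.072 m) and (angle between pot1_mid's own z axis and vertical below 0.1 rad and linear speed of pot1 below 0.05 m/s and (horizontal distance between pot1_mid and spare1_c below 0.02 m or horizontal distance between pot1_mid and spare2_c below 0.02 m) and height (world z) of pot1_mid between 0.055 and 0.075 m) and (angle between pot3_mid's own z axis and vertical below 0.1 rad and linear speed of pot3 below 0.05 m/s and (horizontal distance between pot3_mid and spare1_c below 0.02 m or horizontal distance between pot3_mid and spare2_c below 0.02 m) and height (world z) of pot3_mid between 0.055 and 0.075 m)) or ((angle between pot3_mid's own z axis and vertical below 0.1 rad and linear speed of pot3 below 0.05 m/s and x of pot3_mid in the frame of mat between -0.135 and 0.135 m and y of pot3_mid in the frame of mat between -0.075 and 0.075 m and height (world z) of pot3_mid between 0.052 and 0.072 m) and (angle between pot2_mid's own z axis and vertical below 0.1 rad and linear speed of pot2 below 0.05 m/s and (horizontal distance between pot2_mid and spare1_c below 0.02 m or horizontal distance between pot2_mid and spare2_c below 0.02 m) and height (world z) of pot2_mid between 0.055 and 0.075 m) and (angle between pot1_mid's own z axis and vertical below 0.1 rad and linear speed of pot1 below 0.05 m/s and (horizontal distance between pot1_mid and spare1_c below 0.02 m or horizontal distance between pot1_mid and spare2_c below 0.02 m) and height (world z) of pot1_mid between 0.055 and 0.075 m))) and contact force between tray and anything else above 1 N); the robot touches nothing.
It fails at once if a pot that is empty from the start is carried sideways out of its own cell (more than 40 mm) (horizontal distance between each of pot1_mid, pot2_mid, pot3_mid and spare1_c above 0.04 m or horizontal distance between each of pot1_mid, pot2_mid, pot3_mid and spare2_c above 0.04 m).
It fails at once if a pot that is empty from the start is tipped by more than 0.6 rad ((horizontal distance between pot1_mid and spare1_c below 0.04 m and angle between pot1_mid's own z axis and vertical above 0.6 rad) or (horizontal distance between pot1_mid and spare2_c below 0.04 m and angle between pot1_mid's own z axis and vertical above 0.6 rad) or (horizontal distance between pot2_mid and spare1_c below 0.04 m and angle between pot2_mid's own z axis and vertical above 0.6 rad) or (horizontal distance between pot2_mid and spare2_c below 0.04 m and angle between pot2_mid's own z axis and vertical above 0.6 rad) or (horizontal distance between pot3_mid and spare1_c below 0.04 m and angle between pot3_mid's own z axis and vertical above 0.6 rad) or (horizontal distance between pot3_mid and spare2_c below 0.04 m and angle between pot3_mid's own z axis and vertical above 0.6 rad)).
It fails at once if a bystander (tape, spool, board, cutters, screwdriver) is moved by more than 30 mm (distance of any of tape, spool, board, cutters, screwdriver from where it was at the start of the episode above 0.03 m).
It also fails if it takes over 72 s, if anything falls off the work surface, if the arm or the gripper's body presses on something with over 40 N, if the wrist force passes 120 N, or if a joint passes its speed limit or range.

### The arm

A 6-joint arm with a two-finger parallel gripper is mounted at the origin on the work surface. World frame = base frame: x ahead of the robot, y to its left, z up, the work surface at z = 0. Lengths are in m, angles in rad, forces in N, time in s.
With the tool pointing down it reaches from about 0.3 to 0.875 m from the base axis. Payload 6.4 kg.
Tool frame: the origin (TCP) lies at the very end of the fingers, on their centre line; the grasp point (between the pads) lies 19 mm behind it; z points along the fingers, y is the direction in which the jaws open and shut (so a half turn about z gives the same grasp; the last joint's range is limited). The gripper opens to 85 mm and grips with 20 to 120 N. Pads are 22 mm wide; open, the fingers measure 114 mm over their backs; the gripper's body (76 mm by 85 mm) begins 54 mm behind the grasp point. The pads swing forward as they close: fully open they stand 13 mm farther back than shut.
Start: joints at [1.058, 0.181, 1.607, -0, 1.354, -0.206], TCP at [0.174, 0.548, 0.231] pointing down, gripper open.
Joint ranges: [-2.99, 2.99], [-0.89, 2.07], [0.3, 2.58], [-1.14, 4.28], [0, 2.63], [-3.12, 3.12]. Speed limits (rad/s): [2.57, 2.57, 3.01, 3.14, 3.14, 3.14].

### API

Orientations are given as a unit quaternion [w, x, y, z].
In Python, from bench import telemetry, imaging, ctrl gives the robot as it stands.
- The arm moves only by the shell command python3 -m pendant 'ROWS' [OPENING]. ROWS is JSON, a list that holds one entry, the list of rows, each a list of 6 numbers: the shift along the tool's x, y, z in units of 200 mm (1.0 is 200 mm), then the turn, a rotation vector about the tool's x, y, z in units of pi rad (1.0 is pi rad). In form: [[[tx, ty, tz, rx, ry, rz], ...]]. A call has 1 to 12 rows; each row shifts and turns the pose as measured when the row begins, along the tool's axes as they then stand; what a row does not reach is not made up. A row lasts 1/8 s, in which the tool goes at most 62.5 mm and 10.7 degrees, less where a joint would pass 70% of its speed; a pose out of reach is approached as far as the arm can. A call with a number of a shift or a turn outside -1 to 1 is refused whole. A call with a gripper value outside its range is refused whole. OPENING is the closure, from 0 (fully open) to 1 (shut), set as the call begins (- or left out, the last holds). The fingers move at their own pace and stop on an object; the grip force is fixed at half the most. Time passes only in rows, so rows that do not move let the fingers close. It gives the time, the measured TCP pose, the force and the opening at its end, in the units of the state.
- telemetry.get_obs(): the state, without advancing time (a new reading comes with each control period).
- imaging.camera(name): name is "scene" or "top" or "wrist"; returns a dict with "pixels" (420x560x3 uint8, blue, green, red), "vfov" (degrees; the focal length in pixels is half the picture's height over the tangent of half this angle, whatever the lens; pixels are square), "cx", "cy" (the principal point, pixels), "distortion" ([k1, k2, p1, p2, k3] as OpenCV has them; the pictures are not rectified), "R" (3x3) and "t" (3): a world point X has camera coordinates R X + t. Camera axes: x right, y down, z forward; pixel columns grow to the right and rows downward; lengths in m; the calibration is good to about 2 mm. A picture is of the moment at which its call begins. There is no depth.
- ctrl.hand_in(): hands the job in, once; it reports no verdict.
The state is a dict: "time_s": time; "q": joint angles; "dq": joint speeds; "joint_efforts": joint torques, N m; "eef_pos": TCP position; "eef_rot": TCP orientation; "wrist_force": force on the tool from outside, world axes, zero at the start; "torque": the same for the moment, N m; "opening": opening from 0.0 (shut) to 1.0 (fully open).
Only numpy, scipy, OpenCV 4.12 (cv2) and the standard library are available. Lean on these libraries where they do the work, as an engineer would, in place of code of your own. Each camera call takes 0.05 s, during which the arm holds its last target.

## Working session

There is one attempt and no reset: what is moved stays moved. The work goes in short steps, Python scripts to look and compute and a shell command to move; the robot and the scene stay as the last step left them, time stands still between calls to the robot, and variables do not carry over. Pictures are saved under pics/ and viewed, and the job is handed in when it is done.

```bash
ls; mkdir -p pics; python3 - <<'E'
from bench import telemetry, imaging, ctrl
import cv2
o=telemetry.get_obs(); print(o)
for n in ["scene","top","wrist"]:
    c=imaging.camera(n); cv2.imwrite(f"pics/{n}0.png",c["pixels"])
    print(n,c["vfov"],c["cx"],c["cy"],c["distortion"],c["R"],c["t"])
E
```

```text
pics
{'time_s': 0.0, 'q': array([ 1.05771747e+00,  1.81543006e-01,  1.60805363e+00,  2.12576795e-05,
        1.35379271e+00, -2.06301961e-01]), 'dq': array([-0.0006778 ,  0.00132045, -0.0007642 ,  0.00184231,  0.00159304,
       -0.00094209]), 'joint_efforts': array([ 9.75542862e-04, -4.44858885e+01, -3.51342416e+01, -6.05527498e-05,
        8.91164644e-03, -1.69220652e-05]), 'eef_pos': array([0.17333391, 0.54765209, 0.230361  ]), 'eef_rot': array([-3.25916889e-04,  1.52789879e-01,  9.88258289e-01, -8.37203436e-04]), 'wrist_force': array([ 0.22101667,  0.27808044, -0.32454407]), 'torque': array([ 0.02653593, -0.01489762,  0.00597219]), 'opening': 0.9960206231868886}
scene 47.48907396027293 275.923525873342 205.08302891851804 [-0.04569891  0.          0.          0.          0.        ] [[-0.20994408  0.97760925  0.01426979]
 [ 0.65547259  0.15156378 -0.73985411]
 [-0.72545101 -0.14597453 -0.67261599]] [ 0.26672422 -0.24607362  1.59436413]
top 48.795680472768765 286.0975420598474 205.71681051132228 [-0.01452407  0.          0.          0.          0.        ] [[-0.00991846 -0.99991955 -0.00790624]
 [-0.98579165  0.01110355 -0.16760529]
 [ 0.16767959  0.00613152 -0.98582248]] [-0.1510776   0.51092452  1.15507213]
wrist 65.09624880847322 276.4841735401407 212.42028921465564 [-0.02641247  0.          0.          0.          0.        ] [[ 3.01330613e-01  9.53519587e-01 -5.08433605e-04]
 [ 9.04241523e-01 -2.85588512e-01  3.17468849e-01]
 [ 3.02567563e-01 -9.61228295e-02 -9.48268565e-01]] [-0.57414752 -0.04074152  0.37922473]
```

View pics/scene0.png

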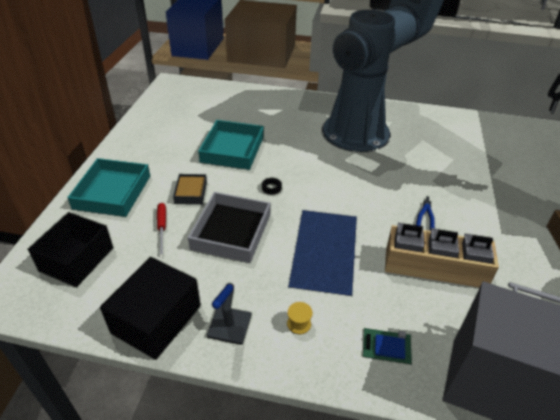

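View pics/top0.png

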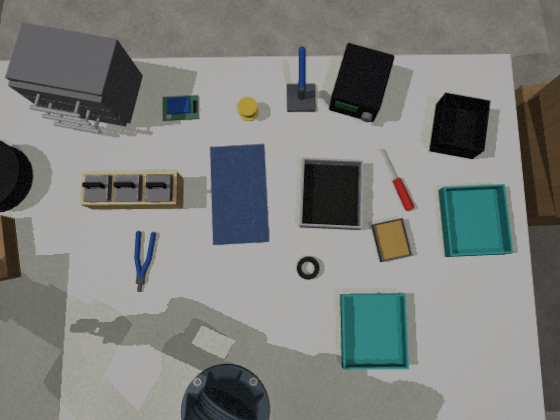

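View pics/wrist0.png

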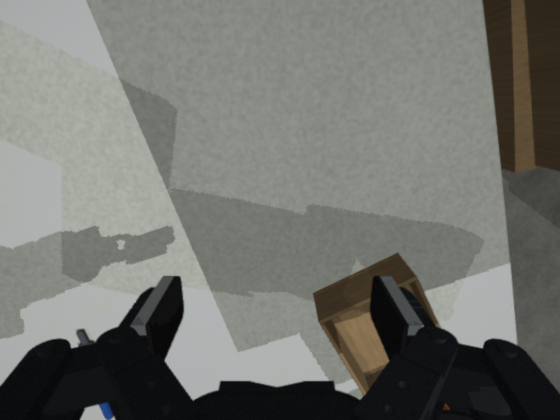

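```bash
cat > h.py <<'E'
import numpy as np, cv2
from bench import telemetry, imaging, ctrl
from scipy.spatial.transform import Rotation as Ro
def K(c):
    f=c["pixels"].shape[0]/2/np.tan(np.radians(c["vfov"]/2)); return np.array([[f,0,c["cx"]],[0,f,c["cy"]],[0,0,1]])
def px2w(c,uv,z):
    uv=np.array(uv,float).reshape(-1,1,2)
    p=cv2.undistortPoints(uv,K(c),np.array(c["distortion"]))[:,0]
    R=np.array(c["R"]);t=np.array(c["t"]); C=-R.T@t
    d=np.c_[p,np.ones(len(p))]@R
    s=(np.broadcast_to(z,len(p))-C[2])/d[:,2]
    return C+s[:,None]*d
def w2px(c,X):
    return cv2.projectPoints(np.array(X,float).reshape(-1,1,3),cv2.Rodrigues(np.array(c["R"]))[0],np.array(c["t"]),K(c),np.array(c["distortion"]))[0][:,0]
def crop(c,x0,y0,x1,y1,k,name):
    cv2.imwrite("pics/"+name,cv2.resize(c["pixels"][y0:y1,x0:x1],None,fx=k,fy=k,interpolation=cv2.INTER_CUBIC))
def tool():
    o=telemetry.get_obs(); return o,Ro.from_quat(np.array(o["eef_rot"])[[1,2,3,0]])
E
python3 - <<'E'
from h import *
t=imaging.camera("top"); s=imaging.camera("scene")
crop(t,70,130,210,225,5,"t1.png"); crop(s,370,190,510,295,5,"s1.png"); crop(t,190,130,380,260,4,"t2.png")
print(-np.array(t["R"]).T@t["t"],-np.array(s["R"]).T@s["t"])
E
```

```text
[ 0.30848464 -0.16382087  1.22313526] [1.37392475 0.00928034 0.88653014]
```

View pics/t1.png

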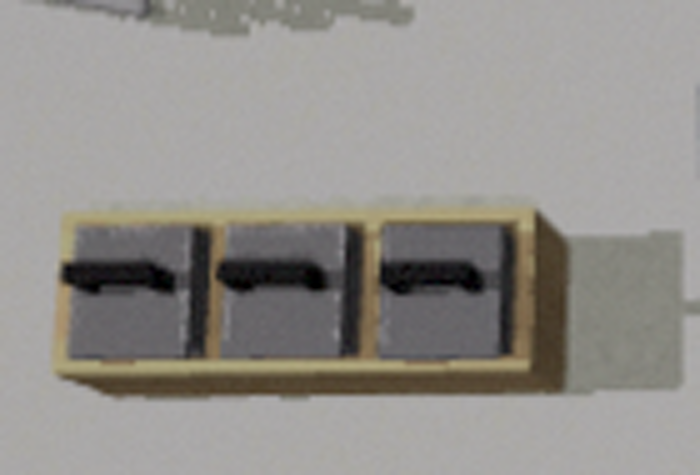

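View pics/s1.png

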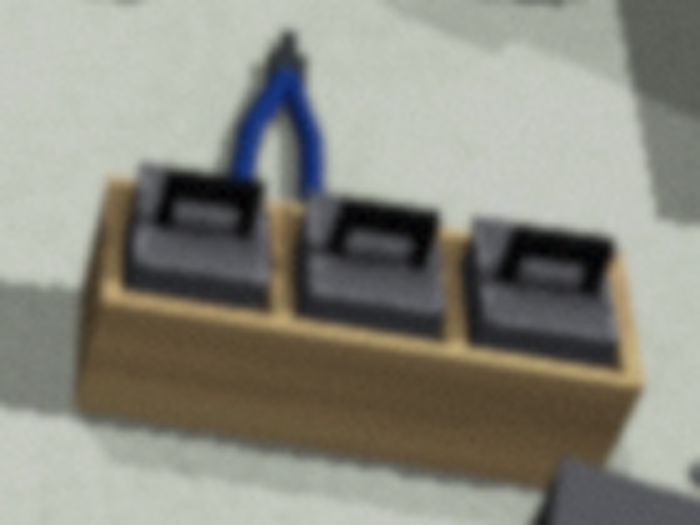

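View pics/t2.png

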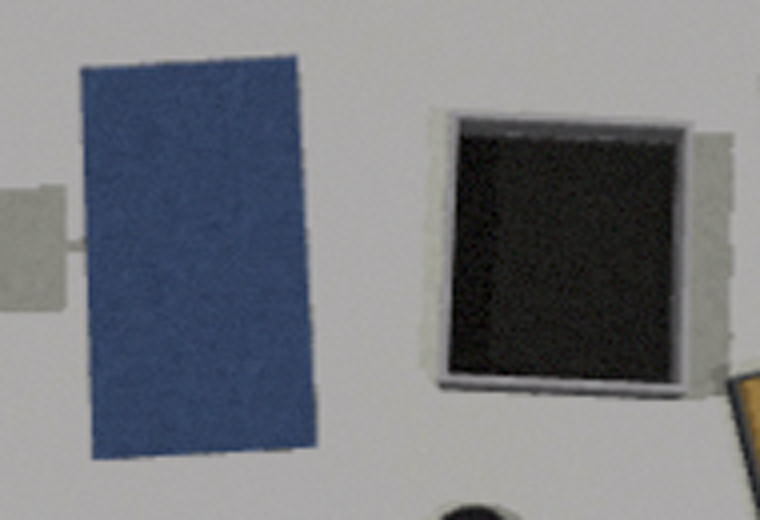

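```bash
python3 - <<'E'
from h import *
t=imaging.camera("top"); s=imaging.camera("scene")
def T(l,z): return np.round(px2w(t,[(70+(u+.0)/5-.4,130+v/5-.4) for u,v in l],z),4)[:,:2]
print("rack top",T([(62,213),(535,208),(532,372),(55,374)],.081).tolist())
print("roofs",T([(78,227),(188,227),(185,357),(72,357),(225,227),(343,227),(340,355),(222,355),(382,225),(500,225),(500,355),(380,355)],.096).tolist())
print("bar tops",T([(65,264),(152,264),(220,265),(310,265),(383,266),(468,266)],.126).tolist())
def M(l,z): return np.round(px2w(t,[(190+(u)/4-.4,130+v/4-.4) for u,v in l],z),4)[:,:2]
print("mat",M([(81,68),(297,56),(316,446),(93,459)],.002).tolist())
print("tray",M([(448,112),(693,124),(688,397),(438,386)],.045).tolist())
def S(l,z): return np.round(px2w(s,[(370+(u)/5-.4,190+v/5-.4) for u,v in l],z),4)[:,:2]
print("S bartop",S([(140,165),(265,180),(305,192),(438,210),(473,220),(612,238)],.126).tolist())
print("S racktop",S([(105,300),(640,383),(110,180)],.081).tolist())
E
```

```text
rack top [[0.5953, 0.3629], [0.5949, 0.1207], [0.5102, 0.1197], [0.5119, 0.361]]
roofs [[0.5842, 0.3474], [0.5835, 0.2917], [0.5171, 0.2895], [0.5178, 0.3462], [0.5833, 0.2729], [0.5825, 0.2133], [0.5172, 0.212], [0.5179, 0.271], [0.5833, 0.1937], [0.5826, 0.1343], [0.5163, 0.1321], [0.517, 0.192]]
bar tops [[0.5584, 0.339], [0.5579, 0.2962], [0.557, 0.2628], [0.5564, 0.2186], [0.5555, 0.1829], [0.555, 0.1413]]
mat [[0.6829, 0.0511], [0.6895, -0.097], [0.4219, -0.1091], [0.4148, 0.0384]]
tray [[0.6366, -0.1985], [0.6266, -0.359], [0.4467, -0.349], [0.4555, -0.1893]]
S bartop [[0.5492, 0.1289], [0.5463, 0.1856], [0.5501, 0.2035], [0.5484, 0.2629], [0.5514, 0.2782], [0.5491, 0.3396]]
S racktop [[0.5942, 0.1225], [0.5922, 0.361], [0.5142, 0.122]]
```

```bash
python3 -m pendant '[[[0,0,0,0,0,0.0575],[0,0,0,0,0,0.0575],[0,0,0,0,0,0.0575],[0,0,0,0,0,0.0575],[0,0,0,0,0,0.0575],[0,0,0,0,0,0.0575],[0,0,0,0,0,0.0575]]]' 0; python3 - <<'E'
from h import *
o,R=tool(); print(R.as_matrix().round(3), o["q"].round(3), o["eef_pos"].round(4),o["time_s"])
E
```

```text
time_s: 1.23
eef_pos: [0.1734, 0.5478, 0.2307]
eef_rot: [0.0, 0.722, 0.692, -0.001]
wrist_force: [0.6, -0.7, -0.1]
opening: 0.999
[[ 0.041  0.999 -0.001]
 [ 0.999 -0.041 -0.001]
 [-0.001 -0.    -1.   ]] [1.058 0.181 1.608 0.    1.354 1.099] [0.1734 0.5478 0.2307] 1.225
```

```bash
python3 -m pendant '[[[-0.134,0.24,0,0,0,0.013],[-0.144,0.24,0,0,0,0],[-0.144,0.24,0,0,0,0],[-0.144,0.24,0,0,0,0],[-0.144,0.24,0,0,0,0],[-0.144,0.24,0,0,0,0],[-0.144,0.24,0,0,0,0],[-0.144,0.2,0,0,0,0],[0,0,0,0,0,0]]]' 0.3; python3 - <<'E'
from h import *
o,R=tool(); print(R.as_matrix().round(3), o["q"].round(3), o["eef_pos"].round(4),o["time_s"])
c=imaging.camera("wrist"); cv2.imwrite("pics/w1.png",c["pixels"])
E
```

```text
time_s: 2.35
eef_pos: [0.541, 0.2833, 0.2312]
eef_rot: [0.0, 0.736, 0.677, 0.001]
wrist_force: [-0.4, 0.4, -0.6]
opening: 0.704
[[ 0.082  0.997  0.002]
 [ 0.997 -0.082  0.001]
 [ 0.002  0.002 -1.   ]] [2.880e-01 2.580e-01 1.515e+00 1.000e-03 1.366e+00 3.700e-01] [0.541  0.2833 0.2312] 2.35
```

View pics/w1.png

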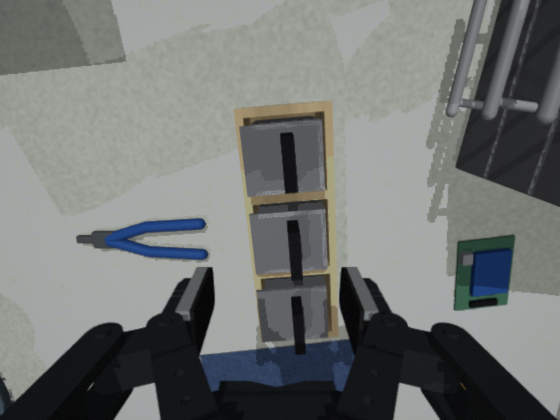

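```bash
python3 - <<'E'
from h import *
c=imaging.camera("wrist"); crop(c,220,90,360,230,5,"w1c.png"); 
print(px2w(c,[(288,135),(290,192),(295,222),(298,280),(298,297),(301,352)],.126).round(4))
E
```

```text
[[0.5525 0.3428 0.126 ]
 [0.5511 0.2995 0.126 ]
 [0.5534 0.2745 0.126 ]
 [0.5526 0.222  0.126 ]
 [0.5517 0.2053 0.126 ]
 [0.551  0.1462 0.126 ]]
```

View pics/w1c.png

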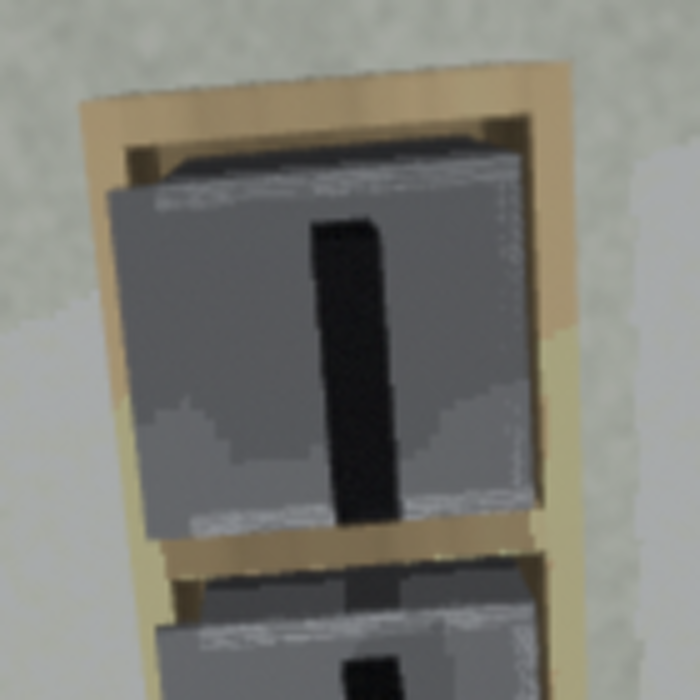

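```bash
python3 -m pendant '[[[0.18,0.04,0,0,0,-0.026],[0,0,0,0,0,0],[0,0,0.2,0,0,0],[0,0,0.22,0,0,0],[0,0,0,0,0,0]]]' 0.3; python3 - <<'E'
from h import *
o,R=tool(); print(R.as_matrix().round(3), o["q"].round(3), o["eef_pos"].round(4),o["time_s"])
E
```

```text
time_s: 3.08
eef_pos: [0.5441, 0.3262, 0.1468]
eef_rot: [-0.001, 0.703, 0.711, 0.001]
wrist_force: [-0.2, 0.5, 0.4]
opening: 0.699
[[-0.01   1.     0.   ]
 [ 1.     0.01   0.002]
 [ 0.002  0.    -1.   ]] [0.352 0.39  1.522 0.002 1.228 0.341] [0.5441 0.3262 0.1468] 3.075
```

```bash
python3 -m pendant '[[[-0.039,0.04,0,0,0,0.003],[0,0,0,0,0,0]]]' 0.3; 
```

```text
time_s: 3.32
eef_pos: [0.5537, 0.3189, 0.1507]
eef_rot: [0.0, 0.707, 0.707, 0.003]
wrist_force: [0.0, -0.1, 0.2]
opening: 0.701
```

Descend to z ≈ 0.101.

```bash
python3 -m pendant '[[[0,-0.007,0.1,0,0.002,0],[0,0,0.1,0,0,0],[0,0,0.04,0,0,0],[0,0,0,0,0,0]]]' 0.3; 
```

```text
time_s: 3.82
eef_pos: [0.5564, 0.32, 0.1068]
eef_rot: [0.0, 0.707, 0.707, 0.009]
wrist_force: [-0.2, 0.2, -0.4]
opening: 0.702
```

```bash
cat > st.py <<'E'
import sys
from h import *
# usage: st.py yaw_deg(tool y axis world angle, tool down) x y z
o,R=tool()
a=np.radians(float(sys.argv[1])); 
y=np.array([np.cos(a),np.sin(a),0]); z=np.array([0,0,-1.]); x=np.cross(y,z)
D=Ro.from_matrix(np.c_[x,y,z])
rv=(R.inv()*D).as_rotvec()/np.pi
p=o["eef_pos"]
g=np.array([float(v) for v in sys.argv[2:5]])
print("shift",(R.inv().apply(g-p)/.2).round(3),"turn",rv.round(4),"pos",p.round(4),"F",o["wrist_force"].round(2),"T",o["torque"].round(3),"open",round(o["opening"],3),"t",round(o["time_s"],2),"q",o["q"].round(3))
E
python3 st.py 0 .5525 .3185 .101
```

```text
shift [-0.008 -0.02   0.029] turn [ 0.0042 -0.0041 -0.0001] pos [0.5564 0.32   0.1068] F [-0.22  0.24 -0.45] T [ 0.001  0.009 -0.044] open 0.702 t 3.83 q [0.333 0.442 1.539 0.009 1.143 0.33 ]
```

```bash
python3 -m pendant '[[[-0.008,-0.02,0.03,0.004,-0.004,0],[0,0,0,0,0,0]]]' 0.3;python3 st.py 0 .5525 .3185 .101 
```

```text
time_s: 4.08
eef_pos: [0.5527, 0.3186, 0.1012]
eef_rot: [0.0, 0.707, 0.707, 0.0]
wrist_force: [-0.0, 0.3, -0.7]
opening: 0.701
shift [-0.001 -0.001  0.001] turn [ 0.0002  0.0001 -0.0001] pos [0.5527 0.3186 0.1012] F [-0.01  0.29 -0.66] T [-0.005  0.037  0.021] open 0.701 t 4.08 q [ 3.380e-01  4.520e-01  1.537e+00 -1.000e-03  1.151e+00  3.380e-01]
```

Close on the bar and lift a bit.

```bash
python3 -m pendant '[[[0,0,0,0,0,0],[0,0,0,0,0,0],[0,0,0,0,0,0],[0,0,0,0,0,0],[0,0,0,0,0,0]]]' 1;python3 st.py 0 .5525 .3185 .101;  python3 -m pendant '[[[0,0,-0.06,0,0,0],[0,0,-0.06,0,0,0],[0,0,-0.03,0,0,0],[0,0,0,0,0,0],[0,0,0,0,0,0],[0,0,0,0,0,0]]]' 1;for i in 1 2 3; do python3 st.py 0 .5525 .3185 .131; python3 -m pendant '[[[0,0,0,0,0,0]]]' 1 >/dev/null; done
```

```text
time_s: 4.7
eef_pos: [0.5533, 0.3189, 0.1022]
eef_rot: [0.001, 0.707, 0.707, 0.001]
wrist_force: [0.3, 0.3, 0.6]
opening: 0.105
shift [-0.002 -0.004  0.006] turn [ 0.0008 -0.0001  0.    ] pos [0.5533 0.3189 0.1022] F [0.3  0.29 0.63] T [ 0.056 -0.013  0.005] open 0.105 t 4.7 q [ 3.380e-01  4.510e-01  1.536e+00 -1.000e-03  1.151e+00  3.380e-01]
time_s: 5.45
eef_pos: [0.5531, 0.3189, 0.1346]
eef_rot: [0.001, 0.707, 0.707, 0.001]
wrist_force: [-0.5, -0.7, -1.1]
opening: 0.102
shift [-0.002 -0.003  0.018] turn [ 0.0008 -0.0001  0.    ] pos [0.5531 0.3189 0.1346] F [-0.51 -0.68 -1.11] T [ 0.036  0.046 -0.049] open 0.102 t 5.45 q [ 3.380e-01  4.120e-01  1.519e+00 -1.000e-03  1.208e+00  3.380e-01]
shift [-0.002 -0.002  0.016] turn [ 0.0006 -0.     -0.    ] pos [0.5529 0.3188 0.1342] F [-0.71  0.36 -1.24] T [ 0.006 -0.046 -0.008] open 0.103 t 5.58 q [ 3.380e-01  4.120e-01  1.520e+00 -1.000e-03  1.208e+00  3.380e-01]
shift [-0.001 -0.001  0.014] turn [ 0.0005  0.     -0.    ] pos [0.5527 0.3188 0.1339] F [-0.92  0.35 -0.88] T [-0.041 -0.029  0.028] open 0.104 t 5.7 q [ 3.380e-01  4.130e-01  1.520e+00 -1.000e-03  1.208e+00  3.380e-01]
```

```bash
cat > wt.py <<'E'
from h import *
f=[];e=[];T=[]
for i in range(14):
    imaging.camera("wrist"); o=telemetry.get_obs(); f.append(o["wrist_force"]); e.append(o["joint_efforts"]); T.append(o["torque"])
f=np.array(f); print("F",f.mean(0).round(3),"sd",f.std(0).round(2),"T",np.mean(T,0).round(3),"eff",np.mean(e,0).round(3),"z",o["eef_pos"][2],o["time_s"])
E
python3 wt.py
```

```text
F [-0.164 -0.063 -1.222] sd [0.37 0.4  0.39] T [-0.011  0.002  0.019] eff [-0.0000e+00 -5.4284e+01 -3.3308e+01 -3.0000e-03 -8.0000e-03  0.0000e+00] z 0.13391589432932333 6.525
```

```bash
python3 -m pendant '[[[0,0,0.06,0,0,0],[0,0,0.06,0,0,0],[0,0,0.03,0,0,0],[0,0,0,0,0,0]]]' 1;python3 st.py 0 .5525 .3185 .102
```

```text
time_s: 7.02
eef_pos: [0.5536, 0.3188, 0.1021]
eef_rot: [0.001, 0.707, 0.707, 0.001]
wrist_force: [1.4, -0.5, 6.1]
opening: 0.1
shift [-0.002 -0.005  0.001] turn [ 0.001  -0.0001 -0.    ] pos [0.5536 0.3188 0.1021] F [ 1.44 -0.53  6.13] T [-0.045 -0.108 -0.021] open 0.1 t 7.03 q [ 3.380e-01  4.520e-01  1.536e+00 -1.000e-03  1.150e+00  3.380e-01]
```

Seated (6 N contact). Release, rise, go to the middle pot.

```bash
python3 -m pendant '[[[0,0,0,0,0,0],[0,0,0,0,0,0],[0,0,-0.15,0,0,0],[0,0,-0.12,0,0,0],[-0.2,0,0,0,0,0],[-0.19,0,0,0,0,0],[0,0,0,0,0,0]]]' 0.3;python3 st.py 0 .5525 .2407 .101
```

```text
time_s: 7.9
eef_pos: [0.5524, 0.2394, 0.1568]
eef_rot: [0.001, 0.706, 0.708, 0.0]
wrist_force: [0.4, 1.2, 0.8]
opening: 0.7
shift [ 0.006 -0.     0.279] turn [0.0005 0.0001 0.0006] pos [0.5524 0.2394 0.1568] F [0.41 1.18 0.82] T [-0.005  0.019  0.006] open 0.7 t 7.9 q [ 2.120e-01  3.130e-01  1.603e+00 -1.000e-03  1.224e+00  2.110e-01]
```

```bash
python3 -m pendant '[[[0.007,0,0.13,0,0,0],[0,0,0.12,0,0,0],[0,0,0,0,0,0]]]' 0.3;python3 st.py 0 .5525 .2407 .101; python3 - <<'E'
from h import *
c=imaging.camera("scene"); crop(c,350,150,530,300,4,"s2.png")
E
```

```text
time_s: 8.28
eef_pos: [0.5529, 0.2425, 0.1065]
eef_rot: [0.001, 0.707, 0.708, 0.002]
wrist_force: [-0.5, -0.2, 0.0]
opening: 0.701
shift [-0.009 -0.002  0.027] turn [ 0.001  -0.0004  0.0004] pos [0.5529 0.2425 0.1065] F [-0.48 -0.16  0.01] T [-0.013  0.049  0.037] open 0.701 t 8.28 q [2.170e-01 3.770e-01 1.631e+00 1.000e-03 1.130e+00 2.150e-01]
```

View pics/s2.png

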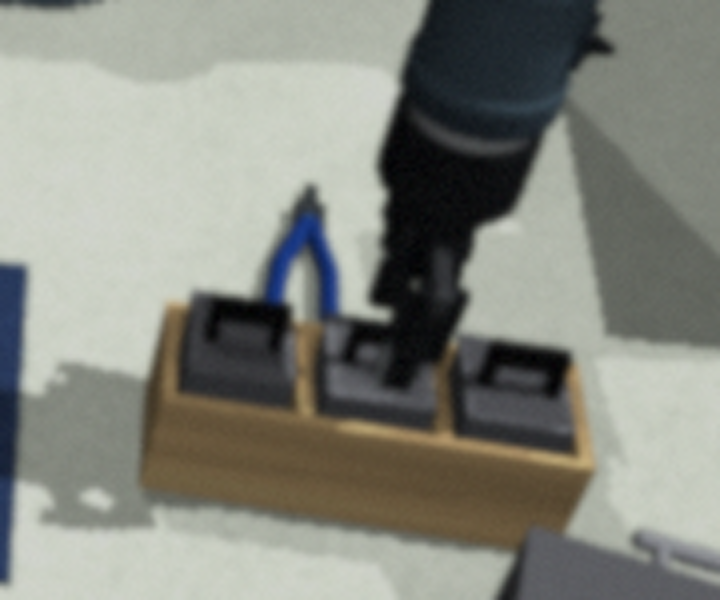

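```bash
python3 -m pendant '[[[-0.008,0,0.027,0.001,0,0],[0,0,0,0,0,0]]]' 0.3; python3 -m pendant '[[[0,0,0,0,0,0],[0,0,0,0,0,0],[0,0,0,0,0,0],[0,0,0,0,0,0]]]' 1;python3 st.py 0 .5525 .2407 .101;  python3 -m pendant '[[[0,0,-0.06,0,0,0],[0,0,-0.06,0,0,0],[0,0,-0.03,0,0,0],[0,0,0,0,0,0],[0,0,0,0,0,0],[0,0,0,0,0,0]]]' 1; python3 wt.py; python3 st.py 0 .5525 .2407 .102
```

```text
time_s: 8.57
eef_pos: [0.5549, 0.2421, 0.1039]
eef_rot: [0.001, 0.706, 0.708, 0.002]
wrist_force: [-0.8, 0.5, -0.8]
opening: 0.695
time_s: 9.07
eef_pos: [0.5553, 0.2423, 0.1052]
eef_rot: [0.001, 0.706, 0.708, 0.003]
wrist_force: [0.7, -0.1, -2.4]
opening: 0.1
shift [-0.008 -0.014  0.021] turn [ 0.0019 -0.0009  0.0007] pos [0.5553 0.2423 0.1052] F [ 0.66 -0.07 -2.43] T [ 0.053 -0.031  0.057] open 0.1 t 9.07 q [0.215 0.381 1.629 0.002 1.125 0.212]
time_s: 9.82
eef_pos: [0.5547, 0.242, 0.1369]
eef_rot: [0.001, 0.706, 0.708, 0.003]
wrist_force: [0.3, -0.4, -3.5]
opening: 0.103
F [-0.083 -0.04  -2.8  ] sd [0.54 0.5  0.48] T [ 0.006  0.008 -0.   ] eff [-0.0000e+00 -5.1354e+01 -3.3685e+01  8.0000e-03 -3.3000e-02 -0.0000e+00] z 0.13720015916293585 10.525
shift [-0.008 -0.013  0.176] turn [ 0.0017 -0.0009  0.0007] pos [0.5549 0.2421 0.1372] F [-0.49 -0.42 -3.22] T [ 0.013  0.004 -0.022] open 0.106 t 10.53 q [0.215 0.339 1.612 0.002 1.184 0.212]
```

```bash
python3 - <<'E'
import numpy as np
D=[((1.05772,.18154,1.60805),(.17333,.54765,.23036)),((.288,.258,1.515),(.541,.2833,.2312)),((.338,.452,1.537),(.5527,.3186,.1012)),((.338,.413,1.520),(.5527,.3188,.1339)),((.212,.313,1.603),(.5524,.2394,.1568)),((.215,.339,1.612),(.5549,.2421,.1372))]
A=[];b=[]
for q,p in D:
    c,s=np.cos(q[0]),np.sin(q[0])
    rad=p[0]*c+p[1]*s; lat=-p[0]*s+p[1]*c
    print(round(rad,4),round(lat,4),p[2])
    A.append([np.sin(q[1]),np.sin(q[1]+q[2]),1,0]);b.append(rad)
    A.append([np.cos(q[1]),np.cos(q[1]+q[2]),0,1]);b.append(p[2])
print(np.linalg.lstsq(np.array(A),np.array(b),rcond=None))
# a=0
A=np.array(A)[:,[0,1,3]]
print(np.linalg.lstsq(A,np.array(b),rcond=None))
E
```

```text
0.5622 0.1178 0.23036
0.5992 0.118 0.2312
0.6271 0.1173 0.1012
0.6271 0.1175 0.1339
0.5904 0.1178 0.1568
0.5938 0.1181 0.1372
(array([ 0.37330149,  0.51508707, -0.00626166, -0.02500031]), array([5.75772465e-05]), np.int32(4), array([3.46517476, 3.45659918, 0.15687023, 0.14098839]))
(array([ 0.37169338,  0.50905327, -0.02538167]), array([5.91666234e-05]), np.int32(3), array([3.45805111, 2.45312562, 0.15510388]))
```

```bash
python3 -m pendant '[[[-0.008,-0.013,-0.15,0.0017,-0.001,0],[0,0,-0.22,0,0,0],[0,0,-0.22,0,0,0],[0,0,0,0,0,0]]]' 1; python3 st.py 0 .5525 .2407 .26
```

```text
time_s: 11.02
eef_pos: [0.5515, 0.2402, 0.2575]
eef_rot: [-0.0, 0.706, 0.708, -0.001]
wrist_force: [0.3, 0.3, -2.9]
opening: 0.099
shift [ 0.002  0.005 -0.013] turn [-0.0006  0.0003  0.0006] pos [0.5515 0.2402 0.2575] F [ 0.33  0.27 -2.89] T [-0.003 -0.077  0.034] open 0.099 t 11.03 q [ 0.214  0.22   1.507 -0.     1.416  0.212]
```

```bash
python3 -m pendant '[[[-0.15,0,0,0,0,0],[-0.25,0,0,0,0,0],[-0.25,0,0,0,0,0],[-0.25,0,0,0,0,0],[-0.25,0,0,0,0,0],[-0.15,0,0,0,0,0],[0,0,0,0,0,0]]]' 1; python3 st.py 0 .552 -.03 .102
```

```text
time_s: 11.9
eef_pos: [0.547, -0.0264, 0.2456]
eef_rot: [-0.006, 0.706, 0.709, -0.005]
wrist_force: [1.3, 1.0, -2.8]
opening: 0.103
shift [-0.019  0.036  0.717] turn [-0.005  -0.0003  0.0013] pos [ 0.547  -0.0264  0.2456] F [ 1.31  0.99 -2.82] T [-0.001  0.026 -0.053] open 0.103 t 11.9 q [-0.263  0.119  1.648 -0.003  1.39  -0.267]
```

```bash
python3 -m pendant '[[[-0.019,0.036,0.15,-0.005,0,0.001],[0,0,0.2,0,0,0],[0,0,0.2,0,0,0],[0,0,0.08,0,0,0],[0,0,0,0,0,0],[0,0,0,0,0,0]]]' 1; python3 st.py 0 .552 -.03 .102
```

```text
time_s: 12.65
eef_pos: [0.5526, -0.0259, 0.1134]
eef_rot: [-0.002, 0.706, 0.708, 0.001]
wrist_force: [-0.0, 0.4, -3.0]
opening: 0.102
shift [-0.021 -0.003  0.057] turn [-0.0008 -0.0013  0.0008] pos [ 0.5526 -0.0259  0.1134] F [-0.02  0.45 -2.97] T [-0.008  0.     0.012] open 0.102 t 12.65 q [-0.263  0.27   1.756  0.004  1.118 -0.267]
```

```bash
python3 -m pendant '[[[0,0,0.03,-0.001,-0.001,0],[0,0,0.02,0,0,0],[0,0,0.015,0,0,0],[0,0,0,0,0,0]]]' 1; python3 st.py 0 .552 -.03 .102
```

```text
time_s: 13.15
eef_pos: [0.555, -0.0263, 0.103]
eef_rot: [0.003, 0.706, 0.708, 0.002]
wrist_force: [0.4, 0.4, -3.1]
opening: 0.106
shift [-0.018 -0.015  0.005] turn [0.0022 0.0003 0.0009] pos [ 0.555  -0.0263  0.103 ] F [ 0.41  0.4  -3.09] T [-0.003 -0.032  0.04 ] open 0.106 t 13.15 q [-2.620e-01  2.840e-01  1.764e+00  1.000e-03  1.087e+00 -2.650e-01]
```

```bash
python3 -m pendant '[[[0,0,0.013,0.002,0,0],[0,0,0.005,0,0,0],[0,0,0,0,0,0]]]' 1; python3 st.py 0 .552 -.03 .102
```

```text
time_s: 13.52
eef_pos: [0.5563, -0.0271, 0.1018]
eef_rot: [0.002, 0.706, 0.708, 0.0]
wrist_force: [0.1, -0.3, -1.7]
opening: 0.104
shift [-0.015 -0.022 -0.001] turn [0.0008 0.0007 0.0008] pos [ 0.5563 -0.0271  0.1018] F [ 0.14 -0.26 -1.68] T [ 0.018  0.008 -0.06 ] open 0.104 t 13.53 q [-0.261  0.291  1.757 -0.002  1.09  -0.263]
```

```bash
python3 -m pendant '[[[0,0,0.004,0,0,0],[0,0,0,0,0,0],[0,0,0,0,0,0],[0,0,-0.15,0,0,0],[0,0,-0.2,0,0,0],[0.2,0,-0.1,0,0,0],[0.25,0,0,0,0,0],[0,0,0,0,0,0]]]' 0.3; python3 st.py 0 .552 .162 .21; python3 - <<'E'
from h import *
c=imaging.camera("scene"); cv2.imwrite("pics/s3.png",c["pixels"])
E
```

```text
time_s: 14.52
eef_pos: [0.5571, 0.0647, 0.1944]
eef_rot: [0.002, 0.707, 0.707, 0.001]
wrist_force: [0.3, -0.1, -1.8]
opening: 0.705
shift [ 0.487 -0.025 -0.079] turn [0.0016 0.0005 0.0001] pos [0.5571 0.0647 0.1944] F [ 0.28 -0.06 -1.84] T [-0.018  0.007 -0.046] open 0.705 t 14.53 q [-9.500e-02  1.820e-01  1.684e+00 -1.000e-03  1.271e+00 -9.500e-02]
```

View pics/s3.png

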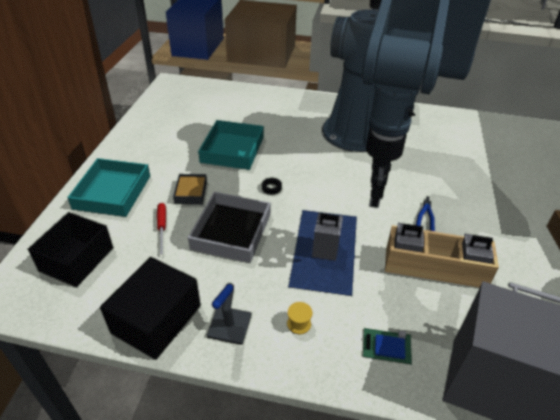

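```bash
python3 -m pendant '[[[0.25,-0.02,0,0.0016,0,0],[0.2,0,0.1,0,0,0],[0,0,0.1,0,0,0],[0,0,0,0,0,0]]]' 0.3; python3 st.py 0 .552 .162 .103
```

```text
time_s: 15.08
eef_pos: [0.5548, 0.1511, 0.153]
eef_rot: [0.002, 0.709, 0.705, -0.001]
wrist_force: [0.3, -0.3, -0.3]
opening: 0.699
shift [ 0.056 -0.015  0.25 ] turn [ 0.0003  0.0014 -0.0017] pos [0.5548 0.1511 0.153 ] F [ 0.33 -0.29 -0.27] T [-0.022 -0.     0.039] open 0.699 t 15.07 q [ 0.062  0.262  1.677 -0.005  1.202  0.069]
```

```bash
python3 -m pendant '[[[0.056,-0.013,0.04,0,0.001,-0.002],[0,0,0.11,0,0,0],[0,0,0.09,0,0,0],[0,0,0,0,0,0]]]' 0.3; python3 st.py 0 .552 .162 .103
```

```text
time_s: 15.58
eef_pos: [0.554, 0.1612, 0.1052]
eef_rot: [0.002, 0.708, 0.706, 0.001]
wrist_force: [0.4, -0.2, 1.1]
opening: 0.701
shift [ 0.004 -0.01   0.011] turn [ 0.0013  0.0001 -0.0007] pos [0.554  0.1612 0.1052] F [ 0.39 -0.25  1.15] T [-0.018 -0.028 -0.022] open 0.701 t 15.57 q [ 7.800e-02  3.260e-01  1.704e+00 -1.000e-03  1.108e+00  8.100e-02]
```

```bash
python3 -m pendant '[[[0,-0.008,0.008,0.001,0,0],[0,0,0,0,0,0],[0,0,0,0,0,0],[0,0,0,0,0,0],[0,0,0,0,0,0]]]' 1; python3 st.py 0 .552 .162 .103; python3 -m pendant '[[[0,0,-0.06,0,0,0],[0,0,-0.06,0,0,0],[0,0,-0.03,0,0,0],[0,0,0,0,0,0],[0,0,0,0,0,0],[0,0,0,0,0,0]]]' 1; python3 wt.py; python3 st.py 0 .552 .162 .103
```

```text
time_s: 16.2
eef_pos: [0.5536, 0.1612, 0.1055]
eef_rot: [0.001, 0.708, 0.706, 0.001]
wrist_force: [-0.2, -0.4, -1.6]
opening: 0.103
shift [ 0.004 -0.008  0.013] turn [ 0.0012  0.     -0.0008] pos [0.5536 0.1612 0.1055] F [-0.21 -0.41 -1.59] T [ 0.025 -0.014  0.023] open 0.103 t 16.2 q [ 0.078  0.324  1.705 -0.     1.109  0.081]
time_s: 16.95
eef_pos: [0.5537, 0.1613, 0.1383]
eef_rot: [0.002, 0.708, 0.706, 0.002]
wrist_force: [0.0, 0.0, -1.3]
opening: 0.107
F [-0.176  0.1   -1.326] sd [0.52 0.41 0.48] T [ 0.001  0.016 -0.008] eff [ 0.0000e+00 -4.7271e+01 -3.2757e+01  0.0000e+00 -2.8000e-02  0.0000e+00] z 0.138637761034192 17.65
shift [ 0.004 -0.011  0.178] turn [ 0.0017  0.     -0.0007] pos [0.554  0.1613 0.1386] F [-1.05  0.53 -1.45] T [-0.052  0.008  0.036] open 0.102 t 17.65 q [ 0.078  0.28   1.686 -0.     1.17   0.08 ]
```

```bash
python3 -m pendant '[[[0,0,0.06,0,0,0],[0,0,0.06,0,0,0],[0,0,0.03,0,0,0],[0,0,0,0,0,0],[0,0,0.01,0,0,0],[0,0,0,0,0,0]]]' 1; python3 st.py 0 .552 .162 .103;  python3 -m pendant '[[[0,0,0,0,0,0],[0,0,0,0,0,0],[0,0,-0.15,0,0,0],[0,0,-0.25,0,0,0],[0,0,-0.25,0,0,0],[0,0,0,0,0,0]]]' 0.3; python3 st.py 0 .552 -.027 .25;  python3 - <<'E'
from h import *
c=imaging.camera("scene"); crop(c,280,190,510,300,3,"s4.png")
c=imaging.camera("wrist"); cv2.imwrite("pics/w4.png",c["pixels"])
E
```

```text
time_s: 18.4
eef_pos: [0.5549, 0.1613, 0.106]
eef_rot: [0.002, 0.708, 0.706, 0.002]
wrist_force: [0.3, 0.7, -1.7]
opening: 0.103
shift [ 0.003 -0.014  0.015] turn [ 0.0021  0.     -0.0007] pos [0.5549 0.1613 0.106 ] F [ 0.32  0.66 -1.72] T [ 0.012 -0.021  0.008] open 0.103 t 18.4 q [ 7.800e-02  3.250e-01  1.703e+00 -1.000e-03  1.107e+00  8.100e-02]
time_s: 19.15
eef_pos: [0.5541, 0.1613, 0.2396]
eef_rot: [0.002, 0.708, 0.706, 0.002]
wrist_force: [1.1, -0.1, -0.2]
opening: 0.701
shift [-0.941 -0.008 -0.052] turn [ 0.002   0.     -0.0007] pos [0.5541 0.1613 0.2396] F [ 1.07 -0.12 -0.19] T [-0.026 -0.035  0.001] open 0.701 t 19.15 q [ 7.800e-02  1.740e-01  1.598e+00 -1.000e-03  1.363e+00  8.000e-02]
```

View pics/s4.png

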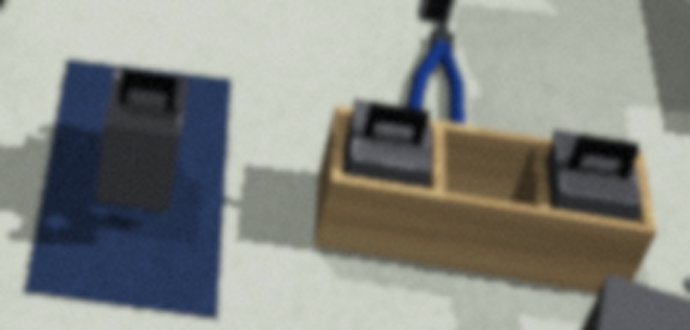

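View pics/w4.png

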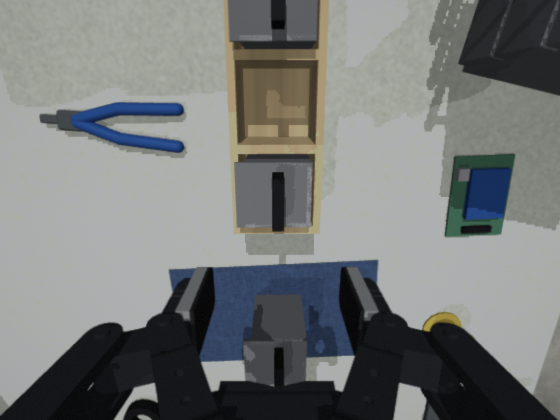

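```bash
python3 -m pendant '[[[-0.15,0,-0.2,0,0.055,0],[-0.1,0,0,0,0.055,0],[0,0,0,0,0.055,0],[0,0,0,0,0,0]]]' 0.3; cat > lg.py <<'E'
from h import *
import json
o,R=tool(); open("log.jsonl","a").write(json.dumps([list(o["q"]),list(o["eef_pos"]),R.as_matrix().tolist()])+"\n")
print(o["q"].round(3),o["eef_pos"].round(4),R.as_matrix().round(3).tolist(),round(o["time_s"],2))
E
python3 lg.py;  python3 -m pendant '[[[0,0,0,0.055,0,0],[0,0,0,0.055,0,0],[0,0,0,0,0,0]]]'; python3 lg.py
```

```text
time_s: 19.75
eef_pos: [0.5482, 0.1138, 0.2653]
eef_rot: [-0.191, 0.682, 0.682, 0.183]
wrist_force: [0.6, 1.2, -0.2]
opening: 0.698
[-0.302  0.143  1.672  0.505  1.52  -0.379] [0.5482 0.1138 0.2653] [[0.003, 1.0, -0.011], [0.861, 0.003, 0.509], [0.509, -0.011, -0.861]] 19.75
time_s: 20.12
eef_pos: [0.5449, 0.1149, 0.2603]
eef_rot: [-0.309, 0.639, 0.702, 0.053]
wrist_force: [0.6, 0.8, -0.0]
opening: 0.698
[-0.232  0.399  1.401  0.398  1.842 -0.317] [0.5449 0.1149 0.2603] [[0.008, 0.931, -0.365], [0.865, 0.177, 0.47], [0.502, -0.32, -0.803]] 20.12
```

```bash
cat > kin.py <<'E'
import numpy as np, json
from scipy.spatial.transform import Rotation as Ro
from scipy.optimize import least_squares
def fk(q,P):
    a,lat,h,L1,L2,e,lat2,d6=P
    B=Ro.from_euler('z',q[0]); F=B*Ro.from_euler('y',q[1]+q[2])
    W=F*Ro.from_euler('z',S4*q[3])*Ro.from_euler('y',q[4])*Ro.from_euler('z',S6*q[5]+O6)
    p=B.apply([a+L1*np.sin(q[1]),lat,h+L1*np.cos(q[1])])+F.apply([e,lat2,L2])+W.apply([0,0,d6])
    return p,W
S4,S6,O6=1,1,0
D=[((1.05772,.18154,1.60805,0,1.35379,-.2063),(.17333,.54765,.23036)),((.288,.258,1.515,.001,1.366,.370),(.541,.2833,.2312)),((.338,.452,1.537,-.001,1.151,.338),(.5527,.3186,.1012)),((.338,.413,1.520,-.001,1.208,.338),(.5527,.3188,.1339)),((.212,.313,1.603,-.001,1.224,.211),(.5524,.2394,.1568)),((.215,.339,1.612,.002,1.184,.212),(.5549,.2421,.1372)),
((-.263,.119,1.648,-.003,1.39,-.267),(.547,-.0264,.2456)),((-.261,.291,1.757,-.002,1.09,-.263),(.5563,-.0271,.1018)),((.078,.174,1.598,-.001,1.363,.08),(.5541,.1613,.2396)),((.078,.325,1.703,-.001,1.107,.081),(.5549,.1613,.106))]
L=[json.loads(l) for l in open("log.jsonl")]
for q,p,R in L: D.append((q,p))
if __name__=="__main__":
    for S4 in(1,-1):
     for S6 in (1,-1):
      for O6 in(0,np.pi/2,np.pi,-np.pi/2):
       e=max((Ro.from_matrix(R).inv()*fk(q,[0]*8)[1]).magnitude() for q,p,R in L)
       if e<.1: print(S4,S6,O6,e); best=(S4,S6,O6)
    S4,S6,O6=best
    r=least_squares(lambda P:np.concatenate([fk(q,P)[0]-p for q,p in D]+[1e-3*(P-np.array([0,.117,.3,.37,.5,0,0,.3]))]),[0,.117,.3,.37,.5,0,0,.3])
    print(r.x.round(4)); print([ (1e3*np.linalg.norm(fk(q,r.x)[0]-p)).round(1) for q,p in D])
E
python3 kin.py
```

```text
1 1 1.5707963267948966 6.741805892158181e-16
[-1.000e-03  1.174e-01  3.136e-01  4.383e-01  5.154e-01  8.560e-02
  4.000e-04  3.188e-01]
[np.float64(0.1), np.float64(0.3), np.float64(0.4), np.float64(0.5), np.float64(0.3), np.float64(0.3), np.float64(0.1), np.float64(0.2), np.float64(0.2), np.float64(0.2), np.float64(0.1), np.float64(0.0)]
```

```bash
cat > ik.py <<'E'
import kin,numpy as np
kin.S4,kin.S6,kin.O6=1,1,np.pi/2
from kin import *
P=np.array([-.001,.1174,.3136,.4383,.5154,.0856,.0004,.3188])
lo=np.array([-2.99,-.89,.3,-1.14,0,-3.12]);hi=np.array([2.99,2.07,2.58,4.28,2.63,3.12])
def ik(p,R,q0):
    f=lambda q:np.r_[(fk(q,P)[0]-p)*5,(R.inv()*fk(q,P)[1]).as_rotvec()]
    r=least_squares(f,np.clip(q0,lo+1e-6,hi-1e-6),bounds=(lo,hi),xtol=1e-10); return r.x,np.abs(r.fun).max()
def toolR(phi,th,s):
    F=np.array([np.cos(phi),np.sin(phi),0]);Z=np.array([0,0,1.])
    up=np.cos(th)*Z+np.sin(th)*F; y=s*np.cross(Z,-F); z=-up
    return Ro.from_matrix(np.c_[np.cross(y,z),y,z])
if __name__=="__main__":
  for phid in range(-180,180,15):
   for s in(1,-1):
    phi=np.radians(phid); p=np.array([.541,-.274,.2])
    best=None
    for j6 in(-1.5,0,1.5):
      q,e=ik(p,toolR(phi,0,s),[-.6,.2,1.6,0,1.3,j6])
      if e<1e-3: best=q;break
    if best is None: continue
    th=0;q=best;mx=0
    for d in range(2,136,3):
        qn,e=ik(p,toolR(phi,np.radians(d),s),q)
        if e>2e-3: break
        mx=max(mx,np.abs(qn-q).max()/3); q=qn; th=d
    if th>=100: print(phid,s,th,"mx",mx.round(3),best.round(2),q.round(2))
E
python3 ik.py
```

```text
-180 -1 134 mx 0.033 [-0.66  0.28  1.56  0.    1.31  0.91] [-1.01  1.13  1.84  2.25  2.24 -1.39]
-165 -1 134 mx 0.024 [-0.66  0.28  1.56  0.    1.31  0.64] [-1.06  1.14  1.75  2.03  2.25 -1.24]
-150 -1 134 mx 0.02 [-0.66  0.28  1.56  0.    1.31  0.38] [-1.08  1.16  1.62  1.88  2.29 -1.08]
-135 -1 134 mx 0.018 [-0.66  0.28  1.56 -0.    1.31  0.12] [-1.06  1.19  1.48  1.78  2.36 -0.9 ]
-120 1 134 mx 0.018 [-0.66  0.28  1.56  0.    1.31  3.  ] [-1.02  1.24  1.32  1.72  2.45  2.43]
-120 -1 134 mx 0.018 [-0.66  0.28  1.56 -0.    1.31 -0.14] [-1.02  1.24  1.32  1.72  2.45 -0.71]
-105 1 134 mx 0.021 [-0.66  0.28  1.56  0.    1.31  2.74] [-0.97  1.3   1.16  1.71  2.56  2.63]
-105 -1 134 mx 0.021 [-0.66  0.28  1.56 -0.    1.31 -0.4 ] [-0.97  1.3   1.16  1.71  2.56 -0.51]
-90 1 122 mx 0.021 [-0.66  0.28  1.56  0.    1.31  2.48] [-0.94  1.3   0.98  1.49  2.62  2.68]
-90 -1 122 mx 0.021 [-0.66  0.28  1.56  0.    1.31 -0.66] [-0.94  1.3   0.98  1.49  2.62 -0.46]
150 -1 134 mx 0.144 [-0.66  0.28  1.56  0.    1.31  1.43] [-0.75  1.13  1.92  2.93  2.25 -1.54]
165 -1 134 mx 0.052 [-0.66  0.28  1.56 -0.    1.31  1.17] [-0.9   1.13  1.9   2.56  2.25 -1.49]
```

```bash
cat > path.py <<'E'
from ik import *
import sys
t=np.radians(float(sys.argv[1])); phe=float(sys.argv[2])
F0=np.array([-1.,0,0]);Z=np.array([0,0,1.])
def tcp(mid,phi,th): # th tool tilt = pot tilt - t ; pot tilt thp
    F=np.array([np.cos(phi),np.sin(phi),0]); thp=th+t
    up=np.cos(thp)*Z+np.sin(thp)*F
    R=toolR(phi,th,-1)
    return mid+.003*up+.019*R.apply([0,0,1]),R
q=np.array([-.26,.25,1.7,0,1.2,1.3])
def show(n,mid,phi,th,back=0):
    global q
    p,R=tcp(np.array(mid),np.radians(phi),th); p=p-back*R.apply([0,0,1])
    q2,e=ik(p,R,q); 
    pw=p-.319*R.apply([0,0,1])
    print(n,"e",round(e,4),"q",q2.round(2),"dqmax",np.abs(q2-q).max().round(2),"tcp",p.round(3),"wrist",pw.round(2)); q=q2
for d in np.linspace(0,t,4): show("tilt",[.556,-.028,.25],180,-d)
show("pre",[.556,-.028,.062],180,-t,.12); show("grasp",[.556,-.028,.062],180,-t)
show("up",[.556,-.028,.19],180,-t)
for k in np.linspace(0,1,4): show("tr",[.556-.015*k,-.028-.246*k,.19],180+(phe-180)*k,-t)
show("low",[.541,-.274,.135],phe,-t)
for d in range(10,121,10): show("tip%d"%d,[.541,-.274,.125],phe,np.radians(d)-t)
E
python3 path.py 35 210; python3 path.py 35 180 | tail -13
```

```text
tilt e 0.0 q [-0.26  0.13  1.66 -0.    1.35  1.31] dqmax 0.15 tcp [ 0.554 -0.028  0.233] wrist [ 0.55 -0.03  0.55]
tilt e 0.0 q [-0.24  0.27  1.5  -0.05  1.56  1.34] dqmax 0.21 tcp [ 0.551 -0.028  0.234] wrist [ 0.62 -0.03  0.55]
tilt e 0.0 q [-0.22  0.42  1.35 -0.09  1.77  1.35] dqmax 0.21 tcp [ 0.548 -0.028  0.235] wrist [ 0.67 -0.03  0.53]
tilt e 0.0 q [-0.2   0.56  1.21 -0.12  1.97  1.36] dqmax 0.2 tcp [ 0.545 -0.028  0.237] wrist [ 0.73 -0.03  0.5 ]
pre e 0.0 q [-0.18  0.79  1.03 -0.11  1.92  1.38] dqmax 0.23 tcp [ 0.614 -0.028  0.148] wrist [ 0.8  -0.03  0.41]
grasp e 0.0 q [-0.2   0.77  1.29 -0.12  1.68  1.39] dqmax 0.26 tcp [ 0.545 -0.028  0.049] wrist [ 0.73 -0.03  0.31]
up e 0.0 q [-0.2   0.61  1.26 -0.12  1.87  1.37] dqmax 0.19 tcp [ 0.545 -0.028  0.177] wrist [ 0.73 -0.03  0.44]
tr e 0.0 q [-0.2   0.61  1.26 -0.12  1.87  1.37] dqmax 0.0 tcp [ 0.545 -0.028  0.177] wrist [ 0.73 -0.03  0.44]
tr e 0.0 q [-0.27  0.61  1.27 -0.26  1.82  1.13] dqmax 0.24 tcp [ 0.54  -0.112  0.177] wrist [ 0.72 -0.08  0.44]
tr e 0.0 q [-0.35  0.6   1.28 -0.38  1.74  0.9 ] dqmax 0.23 tcp [ 0.536 -
[... 2467 characters left out ...]
 ]
tip70 e 0.0 q [-0.9   0.18  2.02  0.78  0.69  0.11] dqmax 0.33 tcp [ 0.549 -0.274  0.11 ] wrist [ 0.37 -0.27  0.37]
tip80 e 0.0 q [-0.98  0.19  2.11  1.15  0.7  -0.28] dqmax 0.39 tcp [ 0.551 -0.274  0.112] wrist [ 0.33 -0.27  0.34]
tip90 e 0.0 q [-1.05  0.24  2.17  1.46  0.8  -0.63] dqmax 0.36 tcp [ 0.554 -0.274  0.114] wrist [ 0.29 -0.27  0.3 ]
tip100 e 0.0 q [-1.11  0.34  2.21  1.69  0.96 -0.91] dqmax 0.28 tcp [ 0.555 -0.274  0.116] wrist [ 0.27 -0.27  0.25]
tip110 e 0.0 q [-1.16  0.48  2.21  1.83  1.16 -1.12] dqmax 0.2 tcp [ 0.557 -0.274  0.119] wrist [ 0.25 -0.27  0.2 ]
tip120 e 0.0 q [-1.18  0.64  2.18  1.91  1.37 -1.26] dqmax 0.21 tcp [ 0.557 -0.274  0.122] wrist [ 0.24 -0.27  0.15]
```

```bash
cat > go.py <<'E'
# go.py mx my mz phi pottilt back(m) : remaining shift/turn in tool axes, units (t=35deg grasp)
import sys
from h import *
from ik import toolR
m=[float(v) for v in sys.argv[1:7]]; t=np.radians(35)
phi=np.radians(m[3]);thp=np.radians(m[4]); F=np.array([np.cos(phi),np.sin(phi),0]);Z=np.array([0,0,1.])
up=np.cos(thp)*Z+np.sin(thp)*F; D=toolR(phi,thp-t,-1)
g=np.array(m[:3])+.003*up+(.019-m[5])*D.apply([0,0,1])
o,R=tool(); p=o["eef_pos"]; rv=(R.inv()*D).as_rotvec()
print("shift",(R.inv().apply(g-p)/.2).round(3),"in goal axes",(D.inv().apply(g-p)/.2).round(3),"turn",(rv/np.pi).round(4),"rows",round(np.degrees(np.linalg.norm(rv))/10.3,1),"\n pos",p.round(4),"goal",g.round(4),"F",o["wrist_force"].round(1),"open",round(o["opening"],3),"t",round(o["time_s"],2),"q",o["q"].round(2))
E
python3 go.py .556 -.028 .062 180 0 .14
```

```text
shift [-0.856  0.402 -0.096] in goal axes [0.605 0.714 0.163] turn [-0.0617 -0.18    0.5642] rows 10.4 
 pos [0.5449 0.1149 0.2603] goal [ 0.6254 -0.028   0.1641] F [ 0.6  0.8 -0. ] open 0.698 t 20.12 q [-0.23  0.4   1.4   0.4   1.84 -0.32]
```

```bash
python3 -m pendant '[[[0,0,0,-0.0056,-0.0164,0.0513],[0,0,0,-0.0056,-0.0164,0.0513],[0,0,0,-0.0056,-0.0164,0.0513],[0,0,0,-0.0056,-0.0164,0.0513],[0,0,0,-0.0056,-0.0164,0.0513],[0,0,0,-0.0056,-0.0164,0.0513],[0,0,0,-0.0056,-0.0164,0.0513],[0,0,0,-0.0056,-0.0164,0.0513],[0,0,0,-0.0056,-0.0164,0.0513],[0,0,0,-0.0056,-0.0164,0.0513],[0,0,0,-0.0056,-0.0164,0.0513],[0,0,0,0,0,0]]]' 0; python3 go.py .556 -.028 .062 180 0 .14
```

```text
time_s: 21.62
eef_pos: [0.5386, 0.1245, 0.2656]
eef_rot: [0.022, 0.957, -0.026, -0.287]
wrist_force: [-0.1, -0.9, -0.6]
opening: 1.001
shift [0.687 0.716 0.204] in goal axes [0.647 0.762 0.167] turn [ 0.0082 -0.0088 -0.0197] rows 0.4 
 pos [0.5386 0.1245 0.2656] goal [ 0.6254 -0.028   0.1641] F [-0.1 -0.9 -0.6] open 1.001 t 21.62 q [ 0.02  0.53  1.19 -0.02  2.01  1.64]
```

```bash
python3 -m pendant '[[[0.12,0.14,0,0.008,-0.009,-0.02],[0.16,0.19,0,0,0,0],[0.16,0.19,0,0,0,0],[0.16,0.19,0,0,0,0],[0.05,0.05,0.1,0,0,0],[0,0,0,0,0,0]]]' 0; python3 go.py .556 -.028 .062 180 0 .10; python3 - <<'E'
from h import *
c=imaging.camera("wrist"); cv2.imwrite("pics/w5.png",c["pixels"]);
c=imaging.camera("top"); crop(c,180,100,360,260,4,"t5.png")
E
```

```text
time_s: 22.38
eef_pos: [0.6379, -0.0293, 0.1796]
eef_rot: [-0.001, 0.957, 0.014, -0.29]
wrist_force: [0.8, 0.3, -1.5]
opening: 0.997
shift [-0.013 -0.008  0.299] in goal axes [-0.007 -0.006  0.299] turn [ 0.002  -0.0072  0.009 ] rows 0.2 
 pos [ 0.6379 -0.0293  0.1796] goal [ 0.6025 -0.028   0.1314] F [ 0.8  0.3 -1.5] open 0.997 t 22.38 q [-0.18  0.8   0.94 -0.11  1.97  1.35]
```

View pics/w5.png

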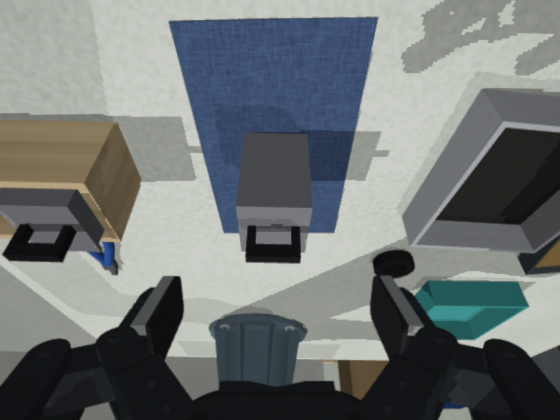

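View pics/t5.png

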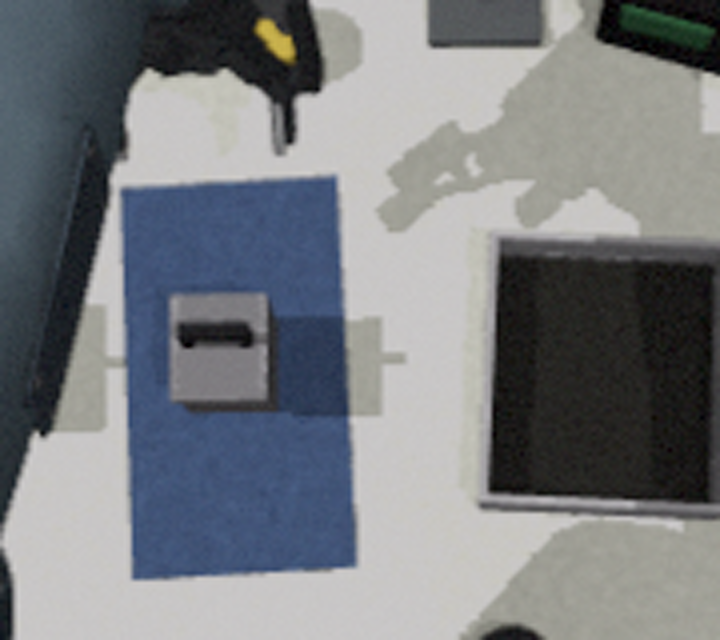

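```bash
python3 - <<'E'
from h import *
c=imaging.camera("top")
f=lambda u,v:(180+u/4-.4,100+v/4-.4)
print(px2w(c,[f(180,325),f(250,325),f(180,342),f(252,342)],.122).round(4)); print(px2w(c,[f(170,295),f(268,292),f(270,402),f(172,404)],.092).round(4))
E
```

```text
[[ 0.559  -0.0076  0.122 ]
 [ 0.5585 -0.0504  0.122 ]
 [ 0.5484 -0.0078  0.122 ]
 [ 0.5479 -0.0516  0.122 ]]
[[ 0.5852  0.0031  0.092 ]
 [ 0.5863 -0.0584  0.092 ]
 [ 0.5161 -0.06    0.092 ]
 [ 0.5156  0.001   0.092 ]]
```

```bash
python3 -m pendant '[[[-0.013,-0.005,0.1,0.002,-0.007,0.009],[0,0,0.2,0,0,0],[0,0,0.1,0,0,0],[0,0,0,0,0,0]]]' 0; python3 go.py .556 -.029 .062 180 0 .0
```

```text
time_s: 23.02
eef_pos: [0.5943, -0.0235, 0.1245]
eef_rot: [0.002, 0.957, 0.004, -0.292]
wrist_force: [0.1, 0.4, 0.1]
opening: 1.002
shift [0.005 0.025 0.449] in goal axes [0.014 0.028 0.448] turn [ 0.0021 -0.0061  0.0017] rows 0.1 
 pos [ 0.5943 -0.0235  0.1245] goal [ 0.5451 -0.029   0.0494] F [0.1 0.4 0.1] open 1.002 t 23.02 q [-0.18  0.76  1.13 -0.11  1.83  1.39]
```

```bash
python3 -m pendant '[[[0.005,0.026,0.05,0.002,-0.006,0.002],[0,0,0.15,0,0,0],[0,0,0.1,0,0,0],[0,0,0,0,0,0]]]' 0; python3 go.py .556 -.029 .062 180 0 .0
```

```text
time_s: 23.52
eef_pos: [0.5644, -0.0293, 0.0777]
eef_rot: [0.001, 0.955, 0.0, -0.297]
wrist_force: [0.5, 0.9, 0.5]
opening: 0.996
shift [ 0.    -0.002  0.171] in goal axes [ 0.002 -0.001  0.171] turn [ 0.0007 -0.0025 -0.0002] rows 0.0 
 pos [ 0.5644 -0.0293  0.0777] goal [ 0.5451 -0.029   0.0494] F [0.5 0.9 0.5] open 0.996 t 23.52 q [-0.2   0.76  1.23 -0.11  1.74  1.39]
```

```bash
python3 -m pendant '[[[0,-0.002,0.08,0,-0.002,0],[0,0,0.07,0,0,0],[0,0,0.015,0,0,0],[0,0,0,0,0,0]]]' 0; python3 go.py .556 -.029 .062 180 0 .0;  python3 - <<'E'
from h import *
c=imaging.camera("scene"); crop(c,250,130,430,290,4,"s6.png")
E
```

```text
time_s: 24.02
eef_pos: [0.5467, -0.0295, 0.0504]
eef_rot: [0.001, 0.954, -0.0, -0.298]
wrist_force: [0.1, 0.0, -0.6]
opening: 0.999
shift [-0.004 -0.002  0.009] in goal axes [-0.004 -0.002  0.009] turn [ 0.0009 -0.0015 -0.0004] rows 0.0 
 pos [ 0.5467 -0.0295  0.0504] goal [ 0.5451 -0.029   0.0494] F [ 0.1  0.  -0.6] open 0.999 t 24.02 q [-0.2   0.77  1.29 -0.12  1.68  1.39]
```

View pics/s6.png

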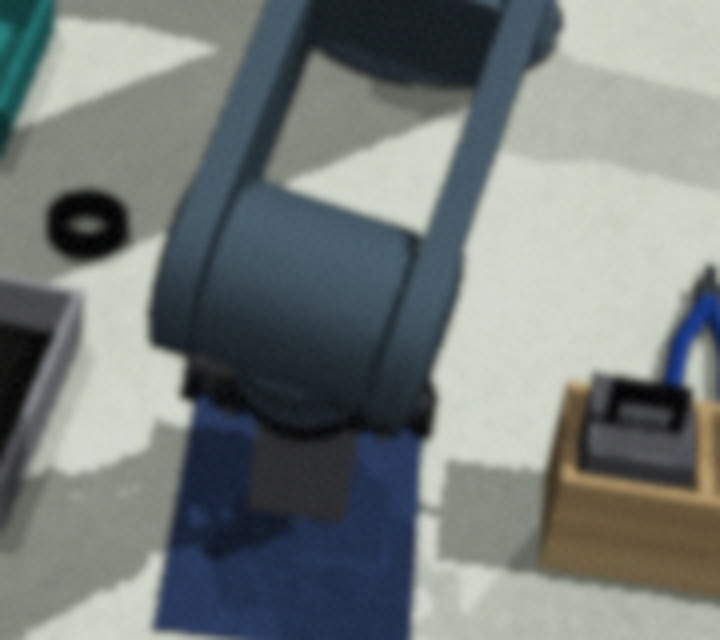

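```bash
python3 -m pendant '[[[0,0,0,0,0,0],[0,0,0,0,0,0],[0,0,0,0,0,0]]]' 1; python3 st.py 0 0 0 0; python3 -m pendant '[[[0.06,0,-0.08,0,0,0],[0.06,0,-0.08,0,0,0],[0.1,0,-0.15,0,0,0],[0.1,0,-0.15,0,0,0],[0.1,0,-0.15,0,0,0],[0,0,0,0,0,0]]]' 1; python3 go.py .556 -.029 .19 180 0 .0;  python3 - <<'E'
from h import *
c=imaging.camera("scene"); crop(c,250,130,430,290,4,"s7.png")
E
```

```text
time_s: 24.45
eef_pos: [0.548, -0.0295, 0.0513]
eef_rot: [0.002, 0.955, -0.0, -0.297]
wrist_force: [-0.2, -0.1, -2.5]
opening: 0.695
shift [-2.111 -0.151  1.766] turn [-0.1496  0.1513 -0.4835] pos [ 0.548  -0.0295  0.0513] F [-0.15 -0.06 -2.51] T [-0.043 -0.532  0.048] open 0.695 t 24.45 q [-0.201  0.767  1.287 -0.117  1.68   1.393]
time_s: 25.2
eef_pos: [0.6882, -0.029, 0.101]
eef_rot: [0.001, 0.954, 0.0, -0.299]
wrist_force: [-0.5, 0.2, -2.2]
opening: 0.699
shift [-0.806  0.     0.095] in goal axes [-0.805 -0.     0.098] turn [ 0.0007 -0.0011 -0.0002] rows 0.0 
 pos [ 0.6882 -0.029   0.101 ] goal [ 0.5451 -0.029   0.1774] F [-0.5  0.2 -2.2] open 0.699 t 25.2 q [-0.17  1.02  0.74 -0.11  1.98  1.39]
```

View pics/s7.png

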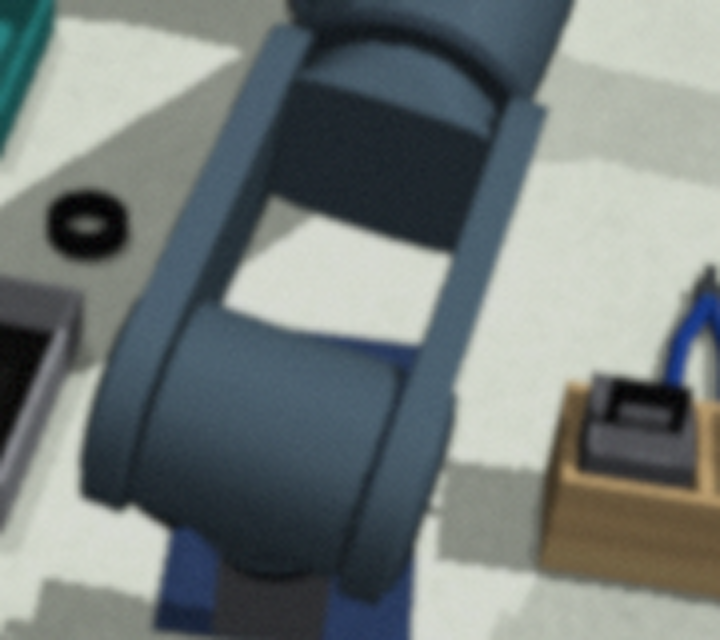

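```bash
python3 -m pendant '[[[-0.15,0,0.02,0,0,0],[-0.2,0,0.024,0,0,0],[-0.2,0,0.024,0,0,0],[-0.2,0,0.024,0,0,0],[-0.06,0,0,0,0,0],[0,0,0,0,0,0]]]' 1; python3 go.py .541 -.274 .17 210 0 .0
```

```text
time_s: 26.0
eef_pos: [0.5302, -0.0277, 0.173]
eef_rot: [-0.0, 0.952, 0.0, -0.307]
wrist_force: [0.8, 0.0, -2.7]
opening: 0.693
shift [0.05  1.259 0.058] in goal axes [-0.466  1.093  0.421] turn [-0.0967  0.0042 -0.1356] rows 2.9 
 pos [ 0.5302 -0.0277  0.173 ] goal [ 0.5316 -0.2794  0.1574] F [ 0.8  0.  -2.7] open 0.693 t 26.0 q [-0.2   0.6   1.3  -0.12  1.86  1.37]
```

```bash
python3 -m pendant '[[[0,0.12,0,0,0,0],[0,0.22,0,0,0,0],[0,0.25,0,0,0,0],[0,0.25,0,0,0,0],[0,0.25,0,0,0,0],[0,0.12,0,0,0,0],[0,0,0,-0.025,0,-0.035],[0,0,0,-0.035,0,-0.05],[0,0,0,-0.035,0,-0.05],[0,0,0,0,0,0]]]' 1; python3 go.py .541 -.274 .14 210 0 .0
```

```text
time_s: 27.25
eef_pos: [0.5305, -0.2864, 0.1611]
eef_rot: [0.072, 0.919, 0.245, -0.301]
wrist_force: [1.2, 0.7, -2.4]
opening: 0.693
shift [ 0.117 -0.025  0.124] in goal axes [ 0.114 -0.028  0.125] turn [-0.0052  0.0055  0.0011] rows 0.1 
 pos [ 0.5305 -0.2864  0.1611] goal [ 0.5316 -0.2794  0.1274] F [ 1.2  0.7 -2.4] open 0.693 t 27.25 q [-0.44  0.62  1.28 -0.49  1.63  0.68]
```

```bash
python3 -m pendant '[[[0.06,-0.02,0.06,-0.005,0.02,0],[0.05,0,0.06,0,0.03,0],[0,0,0,0,0.038,0],[0,0,0,0,0.038,0],[0,0,0,0,0.038,0],[0,0,0,0,0.038,0],[0,0,0,0,0.038,0],[0,0,0,0,0.038,0],[0,0,0,0,0.038,0],[0,0,0,0,0.038,0],[0,0,0,0,0.038,0],[0,0,0,0,0,0]]]' 1; python3 go.py .541 -.274 .13 210 80 .0;  python3 - <<'E'
from h import *
c=imaging.camera("scene"); cv2.imwrite("pics/s8.png",c["pixels"])
c=imaging.camera("top"); cv2.imwrite("pics/t8.png",c["pixels"])
E
```

```text
time_s: 28.75
eef_pos: [0.5335, -0.2908, 0.1271]
eef_rot: [-0.084, 0.923, 0.222, 0.304]
wrist_force: [-0.2, 0.2, -2.7]
opening: 0.695
shift [ 0.069 -0.059  0.116] in goal axes [ 0.054 -0.054  0.125] turn [ 0.0046  0.0456 -0.0151] rows 0.8 
 pos [ 0.5335 -0.2908  0.1271] goal [ 0.5501 -0.2688  0.1171] F [-0.2  0.2 -2.7] open 0.695 t 28.75 q [-1.03  0.3   1.84  0.73  1.11 -0.31]
```

View pics/s8.png

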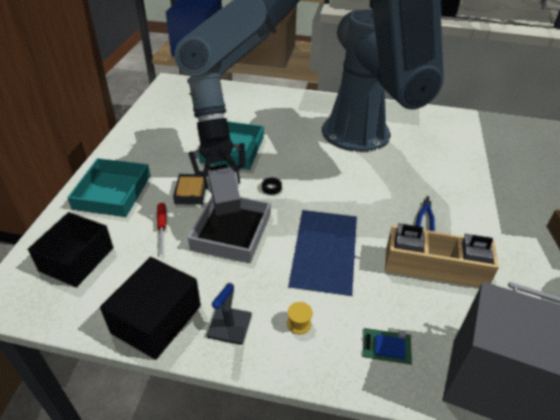

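View pics/t8.png

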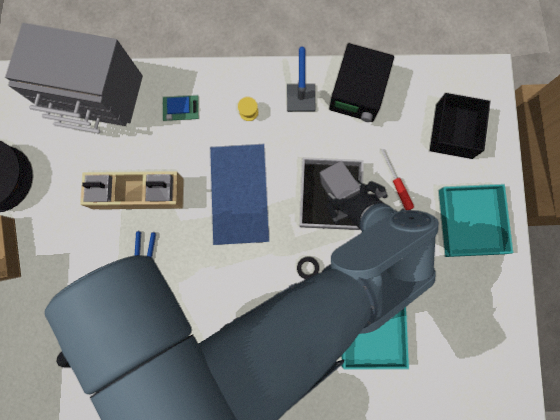

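```bash
python3 -m pendant '[[[0.03,-0.03,0.06,0,0.02,-0.008],[0.04,-0.03,0.06,0,0.025,-0.007],[0,0,0,0,0.03,0],[0,0,0,0,0.03,0],[0,0,0,0,0.03,0],[0,0,0,0,0,0]]]' 1; python3 go.py .541 -.274 .13 210 110 .0
```

```text
time_s: 29.6
eef_pos: [0.5583, -0.2669, 0.1226]
eef_rot: [-0.125, 0.83, 0.231, 0.492]
wrist_force: [-0.6, 0.5, -3.7]
opening: 0.698
shift [-0.001 -0.013 -0.017] in goal axes [ 0.003 -0.013 -0.016] turn [0.0004 0.0776 0.0066] rows 1.4 
 pos [ 0.5583 -0.2669  0.1226] goal [ 0.5545 -0.2662  0.1241] F [-0.6  0.5 -3.7] open 0.698 t 29.6 q [-1.14  0.47  1.89  1.15  1.28 -0.77]
```

```bash
python3 -m pendant '[[[0,-0.01,-0.015,0,0.03,0.005],[0,0,0,0,0.03,0],[0,0,0,0,0.03,0],[0,0,0,0,0.005,0],[0,0,0,0,0,0],[0,0,0,0,0,0],[0,0,0,0,0,0],[0,0,0,0,0,0]]]' 1; python3 go.py .541 -.274 .13 210 115 .0; python3 wt.py;  python3 - <<'E'
from h import *
c=imaging.camera("scene"); crop(c,150,90,310,270,4,"s9.png")
c=imaging.camera("top"); crop(c,280,130,440,250,4,"t9.png")
E
```

```text
time_s: 30.6
eef_pos: [0.5606, -0.2667, 0.1299]
eef_rot: [-0.161, 0.75, 0.212, 0.605]
wrist_force: [0.3, -0.5, -1.9]
opening: 0.698
shift [-0.026 -0.018 -0.018] in goal axes [-0.026 -0.017 -0.019] turn [-0.0037  0.0137  0.0057] rows 0.3 
 pos [ 0.5606 -0.2667  0.1299] goal [ 0.5548 -0.266   0.1254] F [ 0.3 -0.5 -1.9] open 0.698 t 30.6 q [-1.2   0.65  1.85  1.31  1.49 -0.95]
F [ 0.011 -0.109 -1.57 ] sd [0.75 0.47 0.54] T [-0.366  0.598  0.001] eff [ 2.1000e-02 -4.8543e+01 -1.6795e+01  2.9940e+00  4.1190e+00  3.0000e-03] z 0.1293868164490645 31.3
```

View pics/s9.png

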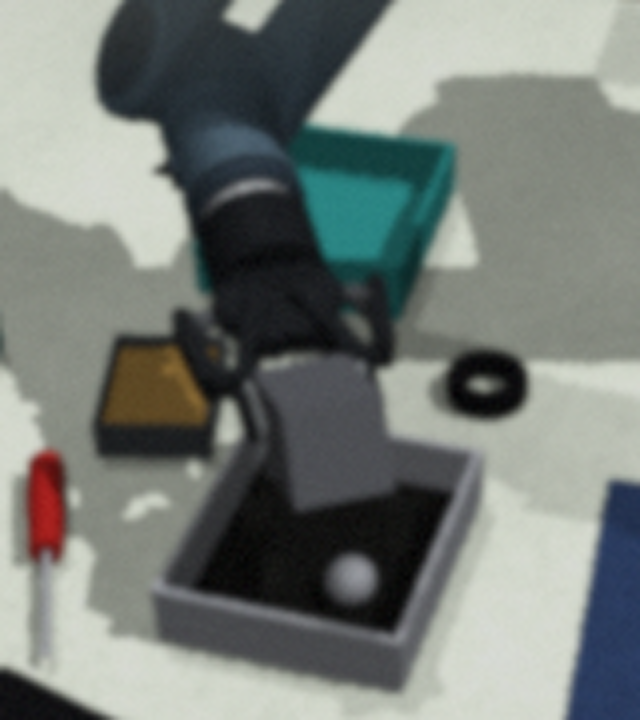

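View pics/t9.png

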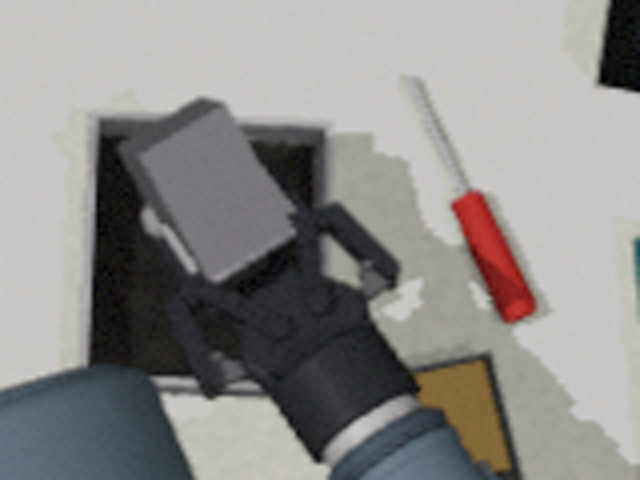

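```bash
python3 -m pendant '[[[0,0,0,0,-0.03,0],[0,0,0,0,-0.04,0],[0,0,0,0,-0.045,0],[0,0,0,0,-0.045,0],[0,0,0,0,-0.045,0],[0,0,0,0,-0.045,0],[0,0,0,0,-0.045,0],[0,0,0,0,-0.045,0],[0,0,0,0,-0.045,0],[0,0,0,0,-0.045,0],[0,0,0,0,-0.045,0],[0,0,0,0,0,0]]]' 1; python3 go.py .541 -.274 .19 210 0 .0
```

```text
time_s: 32.9
eef_pos: [0.5581, -0.2646, 0.1299]
eef_rot: [0.029, 0.961, 0.261, -0.086]
wrist_force: [-0.1, 0.1, -1.9]
opening: 0.694
shift [-0.193 -0.001 -0.206] in goal axes [-0.261 -0.002 -0.107] turn [ 0.004  -0.1365  0.0012] rows 2.4 
 pos [ 0.5581 -0.2646  0.1299] goal [ 0.5316 -0.2794  0.1774] F [-0.1  0.1 -1.9] open 0.694 t 32.9 q [-0.55  0.45  1.49 -0.17  1.28  0.55]
```

```bash
python3 -m pendant '[[[-0.06,0,-0.07,0,-0.035,0],[-0.06,0,-0.06,0,-0.045,0],[-0.06,0,-0.05,0,-0.045,0],[0,0,0,0,-0.01,0],[0,0,0,0,0,0]]]' 1; python3 go.py .556 -.029 .17 180 0 .0
```

```text
time_s: 33.52
eef_pos: [0.5327, -0.2768, 0.1729]
eef_rot: [0.077, 0.921, 0.249, -0.288]
wrist_force: [0.1, 0.2, -1.6]
opening: 0.699
shift [ 0.602 -1.039 -0.321] in goal axes [ 0.095 -1.239  0.028] turn [ 0.0955 -0.0014  0.1382] rows 2.9 
 pos [ 0.5327 -0.2768  0.1729] goal [ 0.5451 -0.029   0.1574] F [ 0.1  0.2 -1.6] open 0.699 t 33.52 q [-0.43  0.59  1.3  -0.48  1.63  0.68]
```

Turn back to φ=180, then shift to the mat.

```bash
python3 -m pendant '[[[0,0,0,0.025,0,0.036],[0,0,0,0.035,0,0.05],[0,0,0,0.035,0,0.05],[0,-0.15,0,0,0,0],[0,-0.25,0,0,0,0],[0,-0.25,0,0,0,0],[0,-0.25,0,0,0,0],[0,-0.25,0,0,0,0],[0,-0.06,0,0,0,0],[0,0,0,0,0,0]]]' 1; python3 go.py .556 -.029 .075 180 0 .0
```

```text
time_s: 34.78
eef_pos: [0.5289, -0.0342, 0.1737]
eef_rot: [-0.013, 0.958, -0.002, -0.288]
wrist_force: [-0.4, -1.0, -0.8]
opening: 0.693
shift [ 0.374 -0.014  0.42 ] in goal axes [ 0.385 -0.026  0.409] turn [-0.0082 -0.0087  0.0016] rows 0.2 
 pos [ 0.5289 -0.0342  0.1737] goal [ 0.5451 -0.029   0.0624] F [-0.4 -1.  -0.8] open 0.693 t 34.77 q [-0.23  0.57  1.33 -0.1   1.82  1.35]
```

```bash
python3 -m pendant '[[[0.07,-0.01,0.08,-0.008,-0.007,0.002],[0.1,0,0.12,0,0,0],[0.1,0,0.12,0,0,0],[0.07,0,0.07,0,0,0],[0,0,0,0,0,0]]]' 1; python3 go.py .556 -.029 .062 180 0 .0; python3 -m pendant '[[[0,0,0,0,0,0]]]' 1; 
```

```text
time_s: 35.4
eef_pos: [0.543, -0.0406, 0.0689]
eef_rot: [-0.002, 0.956, -0.006, -0.295]
wrist_force: [-0.2, -0.5, -0.8]
opening: 0.699
shift [ 0.063 -0.058  0.075] in goal axes [ 0.065 -0.058  0.074] turn [-0.002  -0.0039 -0.0031] rows 0.1 
 pos [ 0.543  -0.0406  0.0689] goal [ 0.5451 -0.029   0.0494] F [-0.2 -0.5 -0.8] open 0.699 t 35.4 q [-0.22  0.73  1.3  -0.12  1.69  1.38]
time_s: 35.52
eef_pos: [0.5435, -0.0414, 0.0698]
eef_rot: [-0.002, 0.956, -0.006, -0.294]
wrist_force: [-0.6, -0.3, -1.8]
opening: 0.692
```

```bash
python3 -m pendant '[[[0.012,-0.02,0.018,-0.002,-0.003,-0.003],[0.02,-0.02,0.026,0,0,0],[0.01,0,0.015,0,0,0],[0,0,0,0,0,0],[0,0,0,0,0,0]]]' 1; python3 go.py .556 -.029 .062 180 0 .0
```

```text
time_s: 36.15
eef_pos: [0.5453, -0.0327, 0.0568]
eef_rot: [0.001, 0.955, 0.0, -0.297]
wrist_force: [0.3, 0.2, -1.4]
opening: 0.693
shift [ 0.02  -0.018  0.031] in goal axes [ 0.02  -0.018  0.031] turn [ 0.0004 -0.0025 -0.    ] rows 0.0 
 pos [ 0.5453 -0.0327  0.0568] goal [ 0.5451 -0.029   0.0494] F [ 0.3  0.2 -1.4] open 0.693 t 36.15 q [-0.21  0.75  1.3  -0.12  1.68  1.39]
```

```bash
python3 -m pendant '[[[0.009,0,0.012,0,0,0],[0.006,0,0.008,0,0,0],[0.003,0,0.004,0,0,0],[0,0,0,0,0,0],[0,0,0,0,0,0]]]' 1; python3 go.py .556 -.029 .062 180 0 .0
```

```text
time_s: 36.78
eef_pos: [0.5458, -0.0328, 0.0513]
eef_rot: [0.001, 0.955, -0.0, -0.297]
wrist_force: [-0.2, 0.5, -1.6]
opening: 0.696
shift [ 0.002 -0.019  0.01 ] in goal axes [ 0.002 -0.019  0.01 ] turn [ 0.0004 -0.0025 -0.0001] rows 0.0 
 pos [ 0.5458 -0.0328  0.0513] goal [ 0.5451 -0.029   0.0494] F [-0.2  0.5 -1.6] open 0.696 t 36.77 q [-0.21  0.76  1.29 -0.12  1.68  1.39]
```

```bash
python3 -m pendant '[[[0.003,0,0.004,0,0,0],[0.003,0,0.004,0,0,0],[0,0,0,0,0,0],[0,0,0,0,0,0]]]' 1; python3 go.py .556 -.029 .062 180 0 .0
```

```text
time_s: 37.28
eef_pos: [0.546, -0.0328, 0.0513]
eef_rot: [0.001, 0.955, -0.0, -0.297]
wrist_force: [-0.2, 0.2, 0.1]
opening: 0.698
shift [ 0.002 -0.019  0.01 ] in goal axes [ 0.002 -0.019  0.01 ] turn [ 0.0005 -0.0023 -0.0002] rows 0.0 
 pos [ 0.546  -0.0328  0.0513] goal [ 0.5451 -0.029   0.0494] F [-0.2  0.2  0.1] open 0.698 t 37.27 q [-0.21  0.76  1.29 -0.12  1.68  1.39]
```

Touching down (weight taken). Release, back out along the tool axis.

```bash
python3 -m pendant '[[[0,0,0,0,0,0],[0,0,0,0,0,0],[0,0,0,0,0,0],[0,0,-0.1,0,0,0],[0,0,-0.2,0,0,0],[0,0,-0.2,0,0,0],[0,0,-0.25,0,0,0],[0,0,0,0,0,0]]]' 0; python3 go.py .556 -.029 .062 180 0 .0;python3 - <<'E'
from h import *
c=imaging.camera("scene"); cv2.imwrite("pics/s10.png",c["pixels"]); crop(c,250,170,430,300,4,"s10c.png")
c=imaging.camera("top"); cv2.imwrite("pics/t10.png",c["pixels"])
E
```

```text
time_s: 38.28
eef_pos: [0.6326, -0.0327, 0.1768]
eef_rot: [0.001, 0.954, -0.0, -0.298]
wrist_force: [0.8, -0.5, -0.3]
opening: 0.998
shift [ 0.003 -0.019  0.773] in goal axes [ 0.007 -0.019  0.773] turn [ 0.0003 -0.0016 -0.0002] rows 0.0 
 pos [ 0.6326 -0.0327  0.1768] goal [ 0.5451 -0.029   0.0494] F [ 0.8 -0.5 -0.3] open 0.998 t 38.27 q [-0.18  0.81  0.95 -0.12  1.98  1.37]
```

View pics/s10.png

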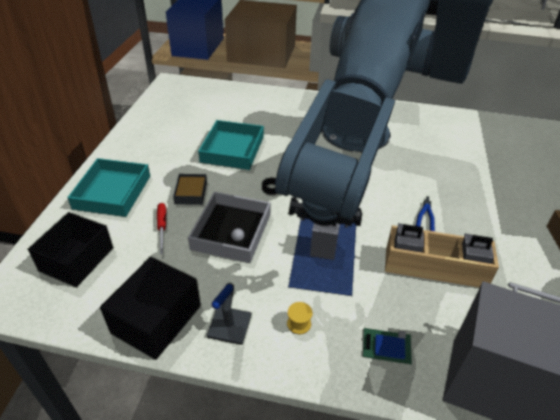

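View pics/t10.png

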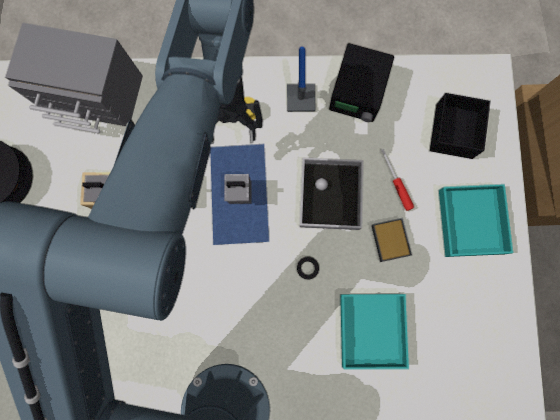

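```bash
python3 - <<'E'
from h import *
print(ctrl.hand_in())
E
```

```text
the job is handed in; nothing more can be done
None
```

The job is handed in at about 38 s. The loaded pot has been emptied into the steel tray and stands back on the blue mat; `hand_in` reported no verdict.

- **Weighing:** I lifted all three pots by their bars. The two end pots read about 1.2 and 1.3 N, so both are empty, and I set each straight back into its own cell. The middle pot read 2.8 N, so it was the loaded one.
- **Emptying:** I stood the middle pot on the mat and let go. I then regrasped it by its body, carried it over the steel tray and tipped it to about 112 degrees, and the ball dropped in. The pot's reading fell to about 1.6 N. I put it back upright on the mat, released it and backed the gripper off.
- **One slip:** on the first lift after regrasping the body, I had a sign wrong, and the pot went about 140 mm outward before I corrected it. No unusual force showed, and I saw nothing disturbed.
- **Last checks:** before handing in, the top and scene pictures showed the ball in the steel tray, the emptied pot upright on the mat and the gripper clear. The scene picture showed the two empty pots in their cells; in the top picture the arm hid one of them. The other bench items looked unmoved by eye, but I did not measure them. No check failed or disagreed.

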